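Turn the insert tray over and latch it in the organiser

ROBOT

A 7-joint arm with a two-finger parallel gripper is mounted at the origin on the work surface. World frame = base frame: x ahead of the robot, y to its left, z up, the work surface at z = 0. Lengths are in m, angles in rad, forces in N, time in s.
With the tool pointing down it reaches from about 0.4 to 0.85 m from the base axis. Payload 4.5 kg.
Tool frame: the origin (TCP) lies midway between the tips of the shut fingers; the grasp point (between the pads) lies behind it (r.grip_point_offset is the z of the grasp point in the tool frame, in m); z points along the fingers, y is the line along which they close (so a half turn about z gives the same grasp; the last joint's range is limited). The gripper opens to 88 mm and grips with 3 to 60 N. Pads are 18 mm wide; open, the fingers measure 123 mm over their backs; the gripper's body (75 mm by 187 mm) begins 45 mm behind the grasp point.
Start: joints at [-1.225, 0.689, -0.195, 1.565, 0.157, 0.902, -0.215], TCP at [0.192, 0.595, 0.239] pointing down, gripper open.
Joint ranges: [-3.01, 3.01], [-0.46, 2.08], [-1.47, 1.51], [0.13, 2.56], [-1, 4.14], [0.04, 2.09], [-2.66, 2.66]. Speed limits (rad/s): [2.57, 2.57, 3.14, 3.14, 3.14, 3.14, 3.14].

INTERFACE

Orientations are given as a unit quaternion [x, y, z, w].
In Python, from plant import r, optics, workorder gives the robot as it stands.
- The arm moves only by the shell command python3 -m creep 'ROWS' [FORCE]. ROWS is JSON, a list of rows, each an object of numbers: "grip": the gripper command: -1 is shut, 1 is fully open, values between are in proportion; "tx", "ty", "tz": the shift along the tool's x, y, z in cm; "spin": the turn about the tool's z in degrees. In form: [{"grip": .., "tx": .., "ty": .., "tz": .., "spin": ..}, ...]. A call has 1 to 8 rows; each row shifts and turns the commanded pose from where the row before left it, along the tool's axes as they then stand; what a row does not reach is not made up. A row lasts 1/12 s, in which the tool goes at most 41.7 mm and 7.16 degrees, less where a joint would pass 70% of its speed; a pose out of reach is approached as far as the arm can. A call with a gripper value outside its range is refused whole. The fingers move at their own pace and stop on an object; FORCE is the grip in N (left out, the last holds). Time passes only in rows, so rows that do not move let the fingers close. It gives the time, the measured TCP pose, the force, the opening and the grip force at its end, in the units of the state.
- r.get_state(): the state, without advancing time (a new reading comes with each control period).
- optics.snapshot(name): name is "scene" or "top" or "wrist"; returns (picture, depth): 480x640x3 uint8, red, green, blue; 480x640 float32, m along the optical axis (not along the pixel's ray), 0 where there is no reading.
- optics.get_calibration(name): a dict with "fx", "fy", "cx", "cy" (pixels), "extrinsics" (4x4, takes a point from world to camera coordinates). Camera axes: x right, y down, z forward; pixel columns grow to the right and rows downward; lengths in m; the calibration is good to about 2 mm. A picture is of the moment at which its call begins: read the wrist's pose just before it. get_calibration takes no time and is no camera call; for the wrist camera it gives the pose at the moment of the call.
- workorder.finish_job(): hands the job in; it is judged then, once.
The state is a dict: "clock": time; "q": joint angles; "qd": joint speeds; "joint_torque": joint torques, N m; "tool_pos": TCP position; "eef_rot": TCP orientation; "contact_force": force on the tool from outside, world axes, zero at the start; "moment": the same for the moment, N m; "opening": opening from 0.0 (shut) to 1.0 (fully open); "finger_force": force on a finger pad.
Only numpy, scipy, OpenCV 4.12 (cv2) and the standard library are available. Lean on these libraries where they do the work, as an engineer would, in place of code of your own. Each camera call takes 0.05 s, during which the arm holds its last target. There are 200 camera calls.

TASK

The grey insert tray lies upside down on the upper board: slide it off the board's open end so that it tips and leans on the lower board, take it by the raised edge, turn it over and lay it down, wells up, on the open work surface, and let go. Then take it by its middle divider, set it flat in the bay on top of the organiser, let go, and slide the catch fully home over it. Leave all the other things where they are.

Things in the scene. Friction and masses are not known exactly. Their poses are not given: they have to be found in the camera images.
- board_end (a point): middle of the open end of a low white melamine shelf's upper board, on its top edge, 73 mm above the work surface. Board 18 mm thick, 250 mm deep (-95 to +155 mm along x), running 420 mm along +y from this end. y points away from the open end along the board; z up
- stop_strip (a point): foot, on the lower board (top 18 mm above the work surface), of a stop strip 12 mm high, 12 mm wide, running along x; its inner face is here, 60 mm out (-y) from the upper board's end. A tray slid off the end tips, drops its leading edge in front of the strip and stays leaning on the upper board's edge, 45 to 60 degrees steep, its trailing edge raised. Axes as board_end
- tray_center (a point): centre, half-way through the height, of a shallow grey plastic insert tray: 130 mm along x, 120 mm along y, 22 mm high, 0.22 kg. Closed base 5 mm thick; rim walls 17 mm high, 8 mm thick at the y ends, 5 mm at the x ends. z points out through the closed base: up at the start (tray upside down on the upper board), down once it is the right way up, wells open upwards
- tray: the same tray, same axes; origin at the centre of the plane of its rims, 11 mm from tray_center against z. One divider, 10 mm thick and as high as the rim walls, runs along y through the middle between two wells, each 55 mm wide and 17 mm deep
- bay (a point): centre of the floor of the open bay on top of the organiser, 45 mm above the work surface. Bay 136 mm along x, 145 mm along y; walls 12 mm high, 8 mm thick. The front (-x) wall is part of a 70 mm deep flat deck, level with the wall tops, that carries the catch. The tray sits in it wells up, its y along the bay's x, either way round. x points from the deck over the bay, z up
- organiser: small white and clear acrylic organiser, fixed, 57 mm high, from -148 to +83 mm along x and 160 mm along y, with a small tilt-out bin in its front (-x), not used; origin on the work surface under the bay's centre, axes as bay. The work surface between it and the shelf is clear
- catch (a joint): slide catch on the organiser's front deck, m: 0 is fully back (bay free), 0.030 is fully home at its end stop (steel tongue over the rim of the tray). It slides along the organiser's +x, with about 1.5 N of friction, and stays where it is left
- catch_grip (a point): centre of the exposed black grip of the slide catch: an upright square peg, 14 mm by 14 mm and 30 mm tall, its top 102 mm above the work surface, its foot on the 36 mm wide steel plate of the catch. The tongue lies 70 to 76 mm above the work surface, 3 mm above a tray that sits in the bay, and reaches 42 mm ahead (+x) of this point
- bulb_a_mid (a point): LED bayonet bulb with a frosted white dome of 60 mm diameter, 111 mm tall, standing cap down on a black disc of 38 mm diameter; leave it alone. Point: on its axis 55 mm above its foot
- bulb_b_mid (a point): LED bayonet bulb with a frosted white dome of 60 mm diameter, 111 mm tall, standing cap down on a black disc of 38 mm diameter; leave it alone. Point: on its axis 55 mm above its foot
- bulb_c_mid (a point): LED bayonet bulb with a frosted white dome of 60 mm diameter, 111 mm tall, standing cap down on a black disc of 38 mm diameter; leave it alone. Point: on its axis 55 mm above its foot
- bulb_glass_mid (a point): clear glass bulb, 58 mm diameter, 106 mm tall, standing cap down; leave it alone. Point: on its axis 55 mm above its foot
- torch_mid (a point): grey plastic torch, 140 mm long, standing on its 48 mm wide lens end; leave it alone. Point: half-way up
- tester: blue-handled screwdriver tester, 150 mm long, lying; leave it alone. Origin: its middle on the underside, x from handle to tip
- fuse_box_mid (a point): small cardboard box, 45 x 70 x 35 mm; leave it alone. Point: its centre
Mind the look-alikes: they are no part of the job. Of the things that look like the tray, the largest one is meant.

How it is judged:
By the outcome, as a careful person would: the job done as asked, in the order asked, and still so for the second after the job is handed in, with the robot touching nothing.
It also fails if it takes over 72 s, if anything falls off the work surface, if the arm or the gripper's body presses on something with over 40 N, if the wrist force passes 120 N, or if a joint passes its speed limit or range.

## Working session

There is one attempt and no reset: what is moved stays moved. The work goes in short steps, Python scripts to look and compute and a shell command to move; the robot and the scene stay as the last step left them, time stands still between calls to the robot, and variables do not carry over. Pictures are saved under pics/ and viewed, at most 10 in all, crops included, and the job is handed in when it is done.

```bash
ls; mkdir -p pics
python3 - <<'E'
from plant import r, optics
import cv2,numpy as np
print(r.get_state(), r.grip_point_offset)
a=[]
for n in ("scene","top"):
    p,d=optics.snapshot(n); np.savez(f"{n}0.npz",p=p,d=d); cv2.imwrite(f"pics/{n}0.png",p[:,:,::-1])
    c=optics.get_calibration(n); print(n,c)
E
```

```text
pics
{'clock': 0.0, 'q': array([-1.22517867,  0.68998863, -0.1945366 ,  1.5663185 ,  0.15734332,
        0.90249818, -0.21510612]), 'qd': array([-6.69343760e-04, -5.39684523e-04,  2.83317326e-03,  9.55860232e-04,
       -1.28284497e-03,  6.66462175e-04, -9.28489693e-05]), 'joint_torque': array([ 5.41727422e-04, -5.27577102e+01, -1.26733202e+00, -1.53438485e+01,
       -5.28115255e-02,  6.52879666e-03,  1.68990846e-04]), 'tool_pos': array([0.19159853, 0.59425708, 0.23791452]), 'eef_rot': array([ 1.55218894e-01,  9.87879685e-01, -9.04971354e-04, -6.65554652e-05]), 'contact_force': array([-0.15064309, -0.12596753, -0.61860612]), 'moment': array([-0.01969134, -0.04441791, -0.00795318]), 'finger_force': 0.0, 'opening': 0.996628269466148} -0.0187
scene {'fx': 505.1731726656573, 'fy': 505.1731726656573, 'cx': 315.3843635452474, 'cy': 246.16059298389214, 'extrinsics': array([[-0.493695  ,  0.86961614,  0.00574598,  0.27356918],
       [ 0.65470738,  0.37602051, -0.65571855, -0.32072979],
       [-0.57238404, -0.31996304, -0.75498355,  1.76319189],
       [ 0.        ,  0.        ,  0.        ,  1.        ]])}
top {'fx': 622.0342450053486, 'fy': 622.0342450053486, 'cx': 325.1690315949773, 'cy': 236.69236953633967, 'extrinsics': array([[-0.01998532, -0.9997227 ,  0.0124543 ,  0.02647591],
       [-0.99903937,  0.01948266, -0.03925262,  0.57117663],
       [ 0.03899909, -0.01322681, -0.9991517 ,  1.53004963],
       [ 0.        ,  0.        ,  0.        ,  1.        ]])}
```

View pics/scene0.png

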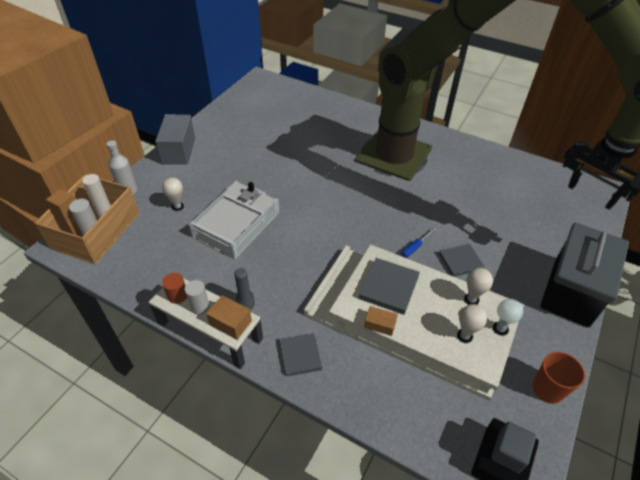

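View pics/top0.png

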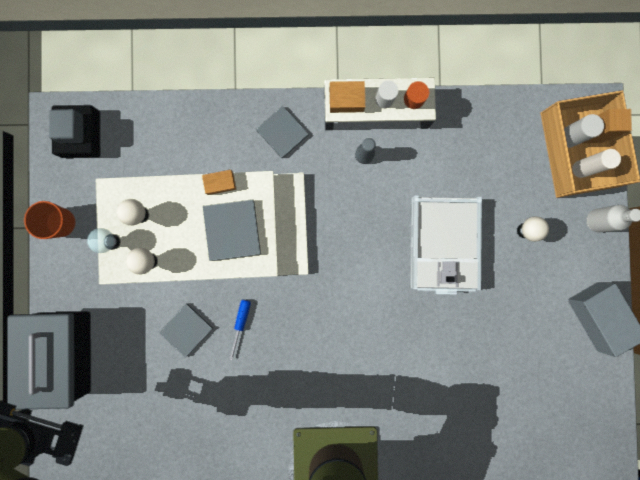

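Top view: possible trays are the grey plates at (232,230) on the upper board, (283,132) on the table and (187,330) on the table. The one on the board at (232,230) is the largest and fits the description. The organiser is at (447,243) with its catch at (450,272), and the board's open end is at u≈275. In the scene view the tray is at (388,285) and the catch grip at (250,187).

```bash
cat > h.py <<'E'
import numpy as np,cv2
from plant import r, optics
def xyz(d,c):
    v,u=np.mgrid[:480,:640]; P=np.stack([(u-c['cx'])/c['fx']*d,(v-c['cy'])/c['fy']*d,d],-1)
    E=np.array(c['extrinsics']); return (P-E[:3,3])@E[:3,:3]
def ray(u,v,c,z):
    E=np.array(c['extrinsics']); R=E[:3,:3]; o=-R.T@E[:3,3]; w=R.T@np.array([(u-c['cx'])/c['fx'],(v-c['cy'])/c['fy'],1])
    return o+w*(z-o[2])/w[2]
def tri(uv1,c1,uv2,c2):
    P=[np.diag([1,1,1])@np.array([[c['fx'],0,c['cx']],[0,c['fy'],c['cy']],[0,0,1]])@np.array(c['extrinsics'])[:3] for c in(c1,c2)]
    X=cv2.triangulatePoints(P[0],P[1],np.float64(uv1).reshape(2,1),np.float64(uv2).reshape(2,1)); return (X[:3]/X[3]).ravel()
def rect(mask,c,z):
    """largest blob -> min-area rectangle on the plane z: centre, size, angle, corners"""
    mask=cv2.morphologyEx(mask.astype(np.uint8),cv2.MORPH_OPEN,np.ones((3,3)))
    cs=cv2.findContours(mask,cv2.RETR_EXTERNAL,cv2.CHAIN_APPROX_NONE)[0]; k=max(cs,key=cv2.contourArea)
    pts=np.float32([ray(u,v,c,z)[:2] for u,v in k[:,0]]); R=cv2.minAreaRect(pts); return R,cv2.boxPoints(R),k
E
python3 - <<'E'
from h import *
for n in("top","scene"):
    f=np.load(n+"0.npz");p,d=f['p'],f['d'];c=optics.get_calibration(n);W=xyz(d,c)
    hsv=cv2.cvtColor(p,cv2.COLOR_RGB2HSV); V=hsv[...,2]
    print(n,'valid',(d>0).mean())
    box=((0.45,.7),(0.05,.6))
    ins=(W[...,0]>.35)&(W[...,0]<.8)&(d>0)
    up=ins&(W[...,1]>0)&(W[...,1]<.65)
    for name,m,z in (("tray",up&(abs(W[...,2]-.095)<.008)&(V<130),.095),
        ("board",up&(W[...,2]>.063)&(W[...,2]<.105),.073),
        ("lower",up&(W[...,2]>.012)&(W[...,2]<.04),.018),
        ("organ",ins&(W[...,1]<-.12)&(W[...,1]>-.45)&(W[...,2]>.04)&(W[...,2]<.075),.057),
        ("bayfl",ins&(W[...,1]<-.12)&(W[...,1]>-.45)&(abs(W[...,2]-.045)<.004),.045),
        ("peg",ins&(W[...,1]<-.12)&(W[...,1]>-.45)&(W[...,2]>.085),.102)):
        try:
            R,B,k=rect(m,c,z); print(name,np.round(R[0],4),np.round(R[1],4),round(R[2],1),'medz',np.round(np.median(W[...,2][m]),4),B.round(3).tolist(), 'px',k[:,0].mean(0).round(0))
        except Exception as e: print(name,e)
f=np.load("top0.npz");s=np.load("scene0.npz")
cv2.imwrite("pics/crop1.png",np.hstack([cv2.resize(f['p'][150:300,170:320],(400,400)),cv2.resize(f['p'][180:310,400:500],(400,400))])[:,:,::-1])
E
```

```text
top valid 0.9961393229166666
tray [0.6122 0.627 ] [0.0046 0.0047] 89.8 medz 0.0952 [[0.6100000143051147, 0.625], [0.6150000095367432, 0.625], [0.6150000095367432, 0.6290000081062317], [0.6100000143051147, 0.6290000081062317]] px [ 63. 223.]
board [0.5993 0.3444] [0.2501 0.4211] 1.5 medz 0.0748 [[0.4690000116825104, 0.5519999861717224], [0.47999998927116394, 0.13099999725818634], [0.7300000190734863, 0.13699999451637268], [0.718999981880188, 0.5580000281333923]] px [186. 227.]
lower [0.6064 0.0999] [0.2515 0.0744] 1.5 medz 0.0195 [[0.47999998927116394, 0.1340000033378601], [0.4819999933242798, 0.05900000035762787], [0.7329999804496765, 0.06599999964237213], [0.7310000061988831, 0.14000000059604645]] px [289. 222.]
organ [ 0.5449 -0.2772] [0.1639 0.2329] 88.0 medz 0.0489 [[0.4259999990463257, -0.35499998927116394], [0.6579999923706055, -0.3630000054836273], [0.6639999747276306, -0.19900000095367432], [0.4309999942779541, -0.19099999964237213]] px [446. 246.]
bayfl [ 0.6275 -0.2559] [0.0224 0.0482] 79.0 medz 0.0452 [[0.6019999980926514, -0.2619999945163727], [0.6489999890327454, -0.2720
[... 1145 characters left out ...]
.0 medz 0.0479 [[0.4320000112056732, -0.3569999933242798], [0.6690000295639038, -0.36500000953674316], [0.675000011920929, -0.19099999964237213], [0.43799999356269836, -0.18199999630451202]] px [236. 213.]
bayfl [ 0.5741 -0.2857] [0.1407 0.1287] 88.1 medz 0.0448 [[0.5070000290870667, -0.3540000021457672], [0.6359999775886536, -0.3580000102519989], [0.640999972820282, -0.21799999475479126], [0.5120000243186951, -0.21299999952316284]] px [227. 220.]
peg [ 0.4713 -0.2697] [0.0227 0.0149] 34.2 medz 0.0969 [[0.4580000042915344, -0.27000001072883606], [0.4659999907016754, -0.28200000524520874], [0.48500001430511475, -0.26899999380111694], [0.47600001096725464, -0.25699999928474426]] px [250. 186.]
```

View pics/crop1.png

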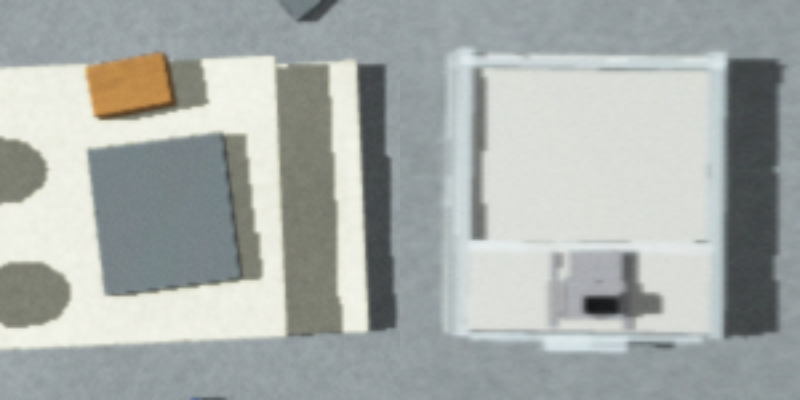

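The close crop confirms the choice: a plain grey plate, base up, about 135 x 120 mm with its top at 94 mm. The fuse box is about 25 mm to its +x side, the board end is at y≈0.134, and the bay is empty with the catch back. My plan is to push the trailing edge with two half-open fingers.

```bash
cat > to.py <<'E'
import sys
from h import *
from scipy.spatial.transform import Rotation as Ro
def to(x,y,z,ang=None):
    s=r.get_state(); R=Ro.from_quat(s['eef_rot']).as_matrix(); a=np.degrees(np.arctan2(R[1,1],R[0,1]))
    d=R.T@(np.array([x,y,z])-s['tool_pos'])*100
    print('t%.2f pos'%s['clock'],s['tool_pos'].round(4),'yang %.1f'%a,'tx ty tz cm',d.round(2),'spin %.1f'%(0 if ang is None else (a-ang+90)%180-90),'F',s['contact_force'].round(1),'open %.3f ff %.1f'%(s['opening'],s['finger_force']))
if len(sys.argv)>3: to(*map(float,sys.argv[1:]))
E
python3 -m creep '[{"grip":0.1,"tz":-0.4,"spin":7.07},{"grip":0.1,"tz":-0.4,"spin":7.07},{"grip":0.1,"tz":-0.4,"spin":7.07},{"grip":0.1,"tz":-0.4,"spin":7.07},{"grip":0.1,"tz":-0.4,"spin":7.07},{"grip":0.1,"tz":-0.4,"spin":7.07},{"grip":0.1,"tz":-0.4,"spin":7.07},{"grip":0.1,"tz":-0.4,"spin":7.07}]' 20
python3 -m creep '[{"grip":0.1,"tx":-2,"spin":7.07},{"grip":0.1,"tx":-2,"spin":7.07},{"grip":0.1,"tx":-3},{"grip":0.1,"tx":-3,"ty":1},{"grip":0.1},{"grip":0.1}]'
python3 to.py 0.592 0.338 0.25 1.5
```

```text
t0.10 pos [0.1916 0.5943 0.238 ] yang 72.1 tx ty tz cm [-45.97 -12.12  -1.17] spin 70.6 F [0.9 0.  0.5] open 1.007 ff 0.0$[0]: bad value
$[0]: bad value
```

```bash
python3 -m creep '[{"grip":0.1,"tx":0,"ty":0,"tz":-0.4,"spin":7.07},{"grip":0.1,"tx":0,"ty":0,"tz":-0.4,"spin":7.07}]' 20; python3 to.py 0.592 0.338 0.25 1.5
```

```text
clock: 0.27
tool_pos: [0.1916, 0.5942, 0.246]
eef_rot: [0.278, 0.96, -0.001, -0.0]
contact_force: [0.3, 0.5, -0.1]
opening: 0.874
finger_force: 0.0
t0.27 pos [0.1916 0.5942 0.246 ] yang 57.7 tx ty tz cm [-47.53  -0.24  -0.39] spin 56.2 F [ 0.3  0.5 -0.1] open 0.874 ff 0.0
```

```bash
python3 -m creep '[{"grip":0.1,"tx":0,"ty":0,"tz":-0.2,"spin":7.03},{"grip":0.1,"tx":0,"ty":0,"tz":-0.2,"spin":7.03},{"grip":0.1,"tx":0,"ty":0,"tz":-0.2,"spin":7.03},{"grip":0.1,"tx":0,"ty":0,"tz":-0.2,"spin":7.03},{"grip":0.1,"tx":0,"ty":0,"tz":-0.2,"spin":7.03},{"grip":0.1,"tx":0,"ty":0,"tz":-0.2,"spin":7.03},{"grip":0.1,"tx":0,"ty":0,"tz":-0.2,"spin":7.03},{"grip":0.1,"tx":0,"ty":0,"tz":-0.2,"spin":7.03}]' >/dev/null
python3 -m creep '[{"grip":0.1,"tx":-2,"ty":0.5,"tz":0,"spin":0},{"grip":0.1,"tx":-3,"ty":2,"tz":0,"spin":0},{"grip":0.1,"tx":-2.5,"ty":3,"tz":0,"spin":0},{"grip":0.1,"tx":-2.5,"ty":3,"tz":0,"spin":0},{"grip":0.1,"tx":-2.5,"ty":3,"tz":0,"spin":0},{"grip":0.1,"tx":-2.5,"ty":3,"tz":0,"spin":0}]'
python3 to.py 0.592 0.338 0.25 1.5
```

```text
clock: 1.43
tool_pos: [0.3421, 0.4479, 0.2625]
eef_rot: [0.696, 0.718, -0.0, 0.0]
contact_force: [-0.1, 1.2, -0.5]
opening: 0.55
finger_force: 0.0
t1.43 pos [0.3421 0.4479 0.2625] yang 1.8 tx ty tz cm [-11.77  24.64   1.24] spin 0.3 F [-0.1  1.2 -0.5] open 0.550 ff 0.0
```

```bash
python3 -m creep '[{"grip":0.1,"tx":-1.45,"ty":3.1,"tz":0,"spin":0},{"grip":0.1,"tx":-1.45,"ty":3.1,"tz":0,"spin":0},{"grip":0.1,"tx":-1.45,"ty":3.1,"tz":0,"spin":0},{"grip":0.1,"tx":-1.45,"ty":3.1,"tz":0,"spin":0},{"grip":0.1,"tx":-1.45,"ty":3.1,"tz":0,"spin":0},{"grip":0.1,"tx":-1.45,"ty":3.1,"tz":0,"spin":0},{"grip":0.1,"tx":-1.45,"ty":3.1,"tz":0,"spin":0},{"grip":0.1,"tx":-1.45,"ty":2.5,"tz":0,"spin":0}]' >/dev/null
python3 -m creep '[{"grip":0.1,"tx":0,"ty":0,"tz":2,"spin":0},{"grip":0.1,"tx":0,"ty":0,"tz":2,"spin":0},{"grip":0.1,"tx":0,"ty":0,"tz":2,"spin":0},{"grip":0.1,"tx":0,"ty":0,"tz":2,"spin":0},{"grip":0.1,"tx":0,"ty":0,"tz":0,"spin":0},{"grip":0.1,"tx":0,"ty":0,"tz":0,"spin":0}]'
python3 to.py 0.592 0.338 0.083 1.5
```

```text
clock: 2.6
tool_pos: [0.5858, 0.3405, 0.1816]
eef_rot: [0.696, 0.718, -0.001, -0.0]
contact_force: [-0.4, 0.1, 0.7]
opening: 0.552
finger_force: 0.0
t2.60 pos [0.5858 0.3405 0.1816] yang 1.8 tx ty tz cm [-0.25  0.64  9.86] spin 0.3 F [-0.4  0.1  0.7] open 0.552 ff 0.0
```

```bash
python3 -m creep '[{"grip":0.1,"tx":0,"ty":0.6,"tz":2.5,"spin":0.3},{"grip":0.1,"tx":0,"ty":0,"tz":2.5,"spin":0},{"grip":0.1,"tx":0,"ty":0,"tz":2.5,"spin":0},{"grip":0.1,"tx":0,"ty":0,"tz":1.5,"spin":0},{"grip":0.1,"tx":0,"ty":0,"tz":0.8,"spin":0},{"grip":0.1,"tx":0,"ty":0,"tz":0,"spin":0},{"grip":0.1,"tx":-1,"ty":0,"tz":0,"spin":0},{"grip":0.1,"tx":-1,"ty":0,"tz":0,"spin":0}]'
python3 -m creep '[{"grip":0.1,"tx":-1,"ty":0,"tz":0,"spin":0},{"grip":0.1,"tx":-1,"ty":0,"tz":0,"spin":0},{"grip":0.1,"tx":-1,"ty":0,"tz":0,"spin":0},{"grip":0.1,"tx":-1,"ty":0,"tz":0,"spin":0},{"grip":0.1,"tx":-1,"ty":0,"tz":0,"spin":0},{"grip":0.1,"tx":-1,"ty":0,"tz":0,"spin":0},{"grip":0.1,"tx":-0.5,"ty":0,"tz":0,"spin":0},{"grip":0.1,"tx":0,"ty":0,"tz":0,"spin":0}]'
python3 to.py 0.592 0.204 0.083 1.5
python3 - <<'E'
from h import *
for n in("scene",):
    p,d=optics.snapshot(n);c=optics.get_calibration(n);W=xyz(d,c)
    m=(abs(W[...,2]-.095)<.008)&(W[...,0]>.45)&(W[...,0]<.7)&(W[...,1]>.02)&(W[...,1]<.35)&(p[...,0]<130)&(d>0)
    R,B,k=rect(m,c,.095); print(R,B.round(3).tolist()); cv2.imwrite("pics/s1.png",p[:,:,::-1])
E
```

```text
clock: 3.27
tool_pos: [0.5943, 0.3216, 0.0866]
eef_rot: [0.698, 0.716, 0.002, 0.0]
contact_force: [1.2, 0.0, -0.3]
opening: 0.549
finger_force: 0.0
clock: 3.93
tool_pos: [0.5949, 0.2533, 0.0846]
eef_rot: [0.699, 0.715, -0.001, 0.0]
contact_force: [-1.0, -0.3, 1.3]
opening: 0.552
finger_force: 0.0
t3.93 pos [0.5949 0.2533 0.0846] yang 1.3 tx ty tz cm [-4.92 -0.4   0.17] spin -0.2 F [-1.  -0.3  1.3] open 0.552 ff 0.0
((0.5879658460617065, 0.16900260746479034), (0.13552851974964142, 0.09368035942316055), 2.294034004211426) [[0.5180000066757202, 0.21299999952316284], [0.5220000147819519, 0.11900000274181366], [0.6579999923706055, 0.125], [0.6539999842643738, 0.21899999678134918]]
```

```bash
python3 -m creep '[{"grip":0.1,"tx":-0.8,"ty":0,"tz":0,"spin":0},{"grip":0.1,"tx":-0.8,"ty":0,"tz":0,"spin":0},{"grip":0.1,"tx":-0.8,"ty":0,"tz":0,"spin":0},{"grip":0.1,"tx":-0.8,"ty":0,"tz":0,"spin":0},{"grip":0.1,"tx":-0.5,"ty":0,"tz":0,"spin":0},{"grip":0.1,"tx":-0.4,"ty":0,"tz":0,"spin":0},{"grip":0.1,"tx":-0.4,"ty":0,"tz":0,"spin":0},{"grip":0.1,"tx":-0.4,"ty":0,"tz":0,"spin":0}]' >/dev/null
python3 -m creep '[{"grip":0.1,"tx":-0.4,"ty":0,"tz":0,"spin":0},{"grip":0.1,"tx":-0.4,"ty":0,"tz":0,"spin":0},{"grip":0.1,"tx":-0.3,"ty":0,"tz":0,"spin":0},{"grip":0.1,"tx":0,"ty":0,"tz":0,"spin":0},{"grip":0.1,"tx":0,"ty":0,"tz":0,"spin":0},{"grip":0.1,"tx":0,"ty":0,"tz":0,"spin":0}]'
python3 - <<'E'
from h import *
n="scene"
p,d=optics.snapshot(n);np.savez("s2.npz",p=p,d=d)
cv2.imwrite("pics/s2.png",cv2.resize(p[200:400,260:500],(720,600))[:,:,::-1])
E
```

```text
clock: 5.15
tool_pos: [0.5963, 0.1955, 0.0846]
eef_rot: [0.698, 0.716, -0.0, 0.0]
contact_force: [0.5, -0.1, 0.3]
opening: 0.552
finger_force: 0.0
```

View pics/s2.png

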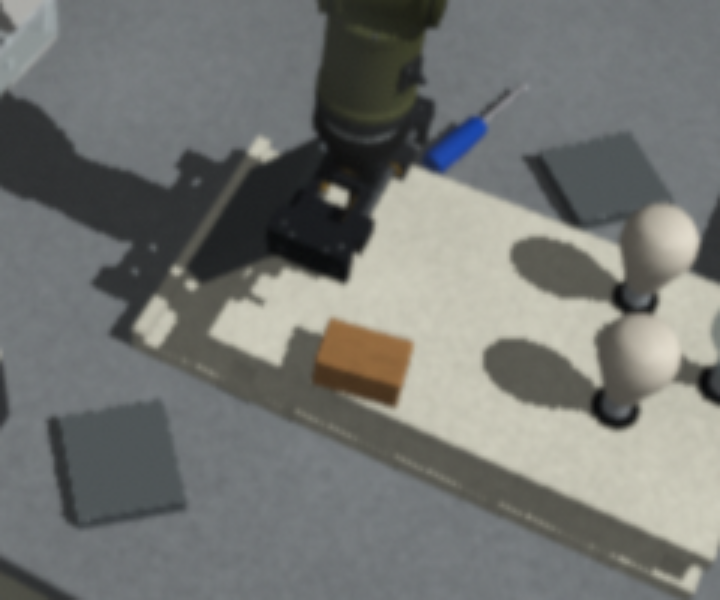

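The tray sits in the arm's shadow around crop pixel (240,210), between the strip and the gripper. I'll read its lean from the depth.

```bash
cat > prof.py <<'E'
from h import *
def prof(n,x0=.5,x1=.66):
    p,d=optics.snapshot(n);c=optics.get_calibration(n);W=xyz(d,c).reshape(-1,3)[(d>0).ravel()]
    # along-board coordinate, origin at the board end
    e=np.array([-.026,1.]); L=(W[:,:2]-[.575,.134])@e; ok=(W[:,0]>x0)&(W[:,0]<x1)
    for a in np.arange(-.09,.08,.01):
        s=W[ok&(L>=a)&(L<a+.01)&(W[:,2]<.16)]
        if len(s): print('%.2f'%(a+.005),len(s),'z',np.percentile(s[:,2],[10,50,90]).round(3),'x',np.percentile(s[:,0],[2,98]).round(3))
    return p,d
if __name__=="__main__":
    import sys
    prof(sys.argv[1])
E
python3 prof.py scene
```

```text
-0.08 123 z [-0.004 -0.001  0.003] x [0.505 0.656]
-0.07 47 z [0.026 0.029 0.031] x [0.503 0.656]
-0.07 154 z [0.026 0.029 0.032] x [0.502 0.657]
-0.06 105 z [0.019 0.038 0.045] x [0.525 0.658]
-0.05 113 z [0.019 0.051 0.058] x [0.528 0.657]
-0.04 139 z [0.018 0.062 0.071] x [0.529 0.657]
-0.03 160 z [0.016 0.074 0.083] x [0.53  0.658]
-0.02 138 z [0.017 0.089 0.096] x [0.527 0.654]
-0.01 124 z [0.084 0.103 0.111] x [0.527 0.654]
0.00 147 z [0.071 0.115 0.123] x [0.533 0.656]
0.01 123 z [0.071 0.121 0.126] x [0.542 0.656]
0.02 52 z [0.069 0.072 0.074] x [0.537 0.66 ]
0.03 59 z [0.07  0.072 0.074] x [0.537 0.659]
0.04 43 z [0.07  0.073 0.075] x [0.543 0.659]
0.05 50 z [0.069 0.072 0.105] x [0.569 0.659]
0.06 44 z [0.069 0.072 0.075] x [0.51  0.658]
0.07 127 z [0.069 0.072 0.075] x [0.502 0.658]
```

```bash
python3 -m creep '[{"grip":0.1,"tx":0.5,"ty":0,"tz":-3,"spin":0},{"grip":1,"tx":0.3,"ty":0,"tz":-3,"spin":0},{"grip":1,"tx":0,"ty":0,"tz":-3,"spin":-7.1},{"grip":1,"tx":0,"ty":0,"tz":-1,"spin":-7.1},{"grip":1,"tx":0,"ty":0,"tz":0,"spin":-7.1},{"grip":1,"tx":0,"ty":0,"tz":0,"spin":-7.1},{"grip":1,"tx":0,"ty":0,"tz":0,"spin":-7.1},{"grip":1,"tx":0,"ty":0,"tz":0,"spin":-7.1}]' 8 >/dev/null
python3 -m creep '[{"grip":1,"tx":0,"ty":0,"tz":0,"spin":-7.1},{"grip":1,"tx":0,"ty":0,"tz":0,"spin":-7.1},{"grip":1,"tx":0,"ty":0,"tz":0,"spin":-7.1},{"grip":1,"tx":0,"ty":0,"tz":0,"spin":-7.1},{"grip":1,"tx":0,"ty":0,"tz":0,"spin":-7.1},{"grip":1,"tx":0,"ty":0,"tz":0,"spin":-7.1},{"grip":1,"tx":0,"ty":0,"tz":0,"spin":-4.8},{"grip":1,"tx":0,"ty":0,"tz":0,"spin":0}]'
python3 - <<'E'
from h import *
for n in("scene","top"):
    p,d=optics.snapshot(n);c=optics.get_calibration(n);W=xyz(d,c)
    L=(W[...,:2]-[.575,.134])@np.array([-.026,1.])
    m=(d>0)&(L>-.05)&(L<.03)&(W[...,2]>.085)&(W[...,2]<.14)&(W[...,0]>.45)&(W[...,0]<.72)
    w=W[m]; t=w[w[:,2]>np.percentile(w[:,2],90)-.004]
    print(n,len(w),'x',np.percentile(w[:,0],[0.5,2,98,99.5]).round(4),'topz',np.percentile(w[:,2],[90,99]).round(4),'Ltop',np.percentile((t[:,:2]-[.575,.134])@np.array([-.026,1.]),[10,50,90]).round(4))
E
python3 to.py 0.591 0.138 0.092 91.5
```

```text
clock: 6.58
tool_pos: [0.5961, 0.2036, 0.1845]
eef_rot: [-0.014, 1.0, -0.0, -0.0]
contact_force: [0.3, 0.8, -0.0]
opening: 1.001
finger_force: 0.0
scene 669 x [0.5214 0.5242 0.6517 0.6525] topz [0.1214 0.1253] Ltop [0.0104 0.016  0.0211]
top 230 x [0.5396 0.5416 0.6501 0.6505] topz [0.1135 0.1237] Ltop [0.0012 0.009  0.025 ]
t6.68 pos [0.5961 0.2038 0.1845] yang 91.3 tx ty tz cm [ 0.66 -6.57  9.26] spin -0.2 F [-0.5 -0.1 -0. ] open 1.004 ff 0.0
```

```bash
python3 -m creep '[{"grip":1,"tx":0.55,"ty":-3.1,"tz":0,"spin":0},{"grip":1,"tx":0.5,"ty":-3.2,"tz":1,"spin":0},{"grip":1,"tx":0,"ty":0,"tz":2.5,"spin":0},{"grip":1,"tx":0,"ty":0,"tz":2.5,"spin":0},{"grip":1,"tx":0,"ty":0,"tz":2,"spin":0},{"grip":1,"tx":0,"ty":0,"tz":1.2,"spin":0},{"grip":1,"tx":0,"ty":0,"tz":0,"spin":0},{"grip":1,"tx":0,"ty":0,"tz":0,"spin":0}]'
python3 to.py 0.587 0.1413 0.092 91.5; python3 prof.py scene | tail -9
python3 -m creep '[{"grip":-1,"tx":0,"ty":0,"tz":0,"spin":0},{"grip":-1,"tx":0,"ty":0,"tz":0,"spin":0},{"grip":-1,"tx":0,"ty":0,"tz":0,"spin":0},{"grip":-1,"tx":0,"ty":0,"tz":0,"spin":0},{"grip":-1,"tx":0,"ty":0,"tz":0,"spin":0},{"grip":-1,"tx":0,"ty":0,"tz":0,"spin":0},{"grip":-1,"tx":0,"ty":0,"tz":0,"spin":0},{"grip":-1,"tx":0,"ty":0,"tz":0,"spin":0}]' 12
python3 to.py 0.587 0.1413 0.092 91.5; python3 prof.py scene
```

```text
clock: 7.35
tool_pos: [0.5872, 0.1411, 0.0927]
eef_rot: [-0.013, 1.0, -0.0, -0.0]
contact_force: [-0.0, 0.4, 0.2]
opening: 0.999
finger_force: 0.0
t7.35 pos [0.5872 0.1411 0.0927] yang 91.4 tx ty tz cm [0.02 0.02 0.07] spin -0.1 F [-0.   0.4  0.2] open 0.999 ff 0.0
-0.01 113 z [0.08  0.099 0.106] x [0.544 0.653]
0.00 123 z [0.073 0.109 0.117] x [0.553 0.658]
0.01 178 z [0.072 0.119 0.122] x [0.532 0.656]
0.02 300 z [0.071 0.106 0.117] x [0.524 0.656]
0.03 147 z [0.07  0.072 0.076] x [0.526 0.656]
0.04 103 z [0.07  0.072 0.075] x [0.57  0.657]
0.05 131 z [0.07  0.073 0.11 ] x [0.57  0.658]
0.06 158 z [0.069 0.073 0.109] x [0.556 0.655]
0.07 158 z [0.07  0.072 0.075] x [0.507 0.656]
clock: 8.07
tool_pos: [0.5874, 0.1417, 0.093]
eef_rot: [-0.013, 1.0, 0.001, 0.0]
contact_force: [-0.4, 2.2, 2.7]
opening: 0.476
finger_force: 10.3
t8.07 pos [0.5874 0.1417 0.093 ] yang 91.5 tx ty tz cm [ 0.05 -0.04  0.1 ] spin -0.0 F [-0.4  2.2  2.7] open 0.476 ff 10.3
-0.08 117 z [-0.004 -0.001  0.002] x [0.507 0.659]
-0.07 44 z [0.026 0.029 0.033] x [0.524 0.654]
-0.07 125 z [0.026 0.03  0.032] x [0.527 0.657]
-0.06 98 z [0.018 0.039 0.045] x [0.548 0.659]
-0.05 98 z [0.018 0.05  0.058] x [0.563 0.657]
-0.04 109 z [0.018 0.061 0.07 ] x [0.578 0.658]
-0.03 176 z [0.017 0.077 0.135] x [0.53  0.657]
-0.02 172 z [0.019 0.092 0.123] x [0.537 0.654]
-0.01 104 z [0.082 0.101 0.107] x [0.544 0.653]
0.00 123 z [0.072 0.112 0.12 ] x [0.557 0.658]
0.01 193 z [0.072 0.119 0.124] x [0.534 0.656]
0.02 198 z [0.07  0.108 0.117] x [0.581 0.658]
0.03 151 z [0.069 0.073 0.114] x [0.54  0.656]
0.04 172 z [0.069 0.072 0.094] x [0.522 0.658]
0.05 150 z [0.07  0.072 0.075] x [0.541 0.658]
0.06 134 z [0.069 0.072 0.074] x [0.547 0.654]
0.07 156 z [0.069 0.072 0.074] x [0.511 0.658]
```

```bash
python3 -m creep '[{"grip":-1,"tx":0,"ty":-0.2,"tz":-0.4,"spin":0},{"grip":-1,"tx":0,"ty":-0.4,"tz":-0.6,"spin":0},{"grip":-1,"tx":0,"ty":-0.6,"tz":-0.6,"spin":0},{"grip":-1,"tx":0,"ty":-0.6,"tz":-0.6,"spin":0},{"grip":-1,"tx":0,"ty":-0.6,"tz":-0.6,"spin":0},{"grip":-1,"tx":0,"ty":-0.6,"tz":-0.6,"spin":0},{"grip":-1,"tx":0,"ty":0,"tz":0,"spin":0},{"grip":-1,"tx":0,"ty":0,"tz":0,"spin":0}]'
python3 - <<'E'
from prof import *
p,d=prof("scene"); cv2.imwrite("pics/s3.png",cv2.resize(p[190:350,250:450],(750,600))[:,:,::-1])
E
```

```text
clock: 8.78
tool_pos: [0.5881, 0.11, 0.1269]
eef_rot: [-0.012, 1.0, -0.0, 0.0]
contact_force: [-0.8, -0.1, -1.7]
opening: 0.25
finger_force: 11.9
-0.08 113 z [-0.004 -0.001  0.002] x [0.507 0.655]
-0.07 25 z [0.024 0.028 0.032] x [0.578 0.66 ]
-0.07 104 z [0.02  0.028 0.032] x [0.59  0.659]
-0.06 63 z [0.016 0.018 0.022] x [0.6   0.658]
-0.05 70 z [0.016 0.021 0.154] x [0.595 0.658]
-0.04 144 z [0.019 0.14  0.149] x [0.546 0.656]
-0.03 345 z [0.029 0.074 0.143] x [0.527 0.657]
-0.02 379 z [0.03  0.069 0.142] x [0.524 0.653]
-0.01 42 z [0.071 0.137 0.155] x [0.531 0.646]
0.00 190 z [0.069 0.072 0.076] x [0.512 0.657]
0.01 166 z [0.069 0.072 0.075] x [0.513 0.657]
0.02 162 z [0.069 0.072 0.075] x [0.528 0.659]
0.03 177 z [0.069 0.072 0.075] x [0.504 0.658]
0.04 192 z [0.069 0.072 0.074] x [0.506 0.658]
0.05 187 z [0.069 0.072 0.075] x [0.505 0.658]
0.06 184 z [0.07  0.072 0.075] x [0.503 0.657]
0.07 189 z [0.069 0.072 0.075] x [0.503 0.658]
```

View pics/s3.png

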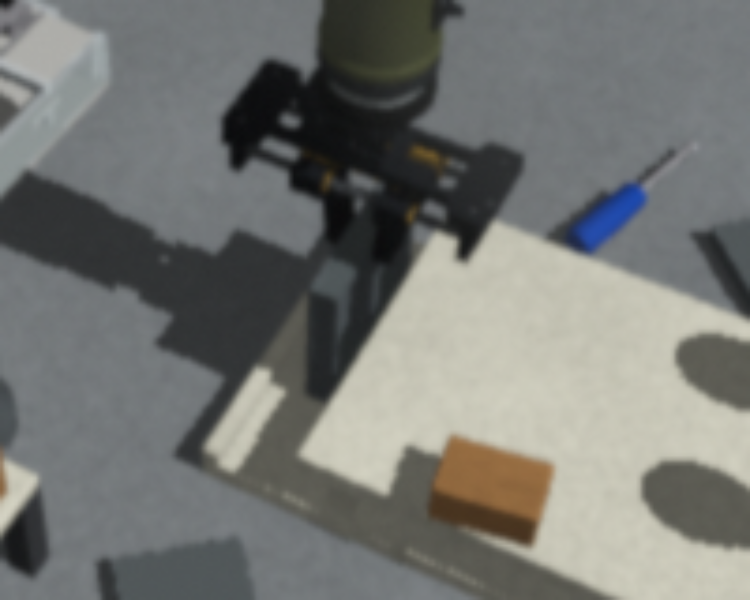

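Tray is now held vertical: opening 22 mm, wells side facing the shelf, bottom about 30 mm up. Crop pixel (340,320). Next I carry it to the clear surface.

```bash
python3 -m creep '[{"grip":-1,"tx":0,"ty":0,"tz":-1,"spin":0},{"grip":-1,"tx":0,"ty":0,"tz":-2,"spin":0},{"grip":-1,"tx":0,"ty":-1,"tz":-2,"spin":0},{"grip":-1,"tx":0.5,"ty":-2,"tz":0,"spin":0},{"grip":-1,"tx":1,"ty":-2.5,"tz":0,"spin":0},{"grip":-1,"tx":1,"ty":-2.5,"tz":0,"spin":0},{"grip":-1,"tx":1,"ty":-2,"tz":0,"spin":0},{"grip":-1,"tx":0,"ty":0,"tz":0,"spin":0}]' 14
python3 -m creep '[{"grip":-1,"tx":0,"ty":0,"tz":1.5,"spin":0},{"grip":-1,"tx":0,"ty":0,"tz":2,"spin":0},{"grip":-1,"tx":0,"ty":0,"tz":1.5,"spin":0},{"grip":-1,"tx":0,"ty":0,"tz":1,"spin":0},{"grip":-1,"tx":0,"ty":0,"tz":0.6,"spin":0},{"grip":-1,"tx":0,"ty":0,"tz":0.4,"spin":0},{"grip":-1,"tx":0,"ty":0,"tz":0,"spin":0},{"grip":-1,"tx":0,"ty":0,"tz":0,"spin":0}]'
python3 - <<'E'
from h import *
p,d=optics.snapshot("scene");c=optics.get_calibration("scene");W=xyz(d,c)
m=(d>0)&(abs(W[...,1]-.01)<.05)&(W[...,0]>.4)&(W[...,0]<.7)&(W[...,2]<.13)&(W[...,2]>.006)&(p.max(-1)<140)
w=W[m]
for a in np.arange(0,.13,.01):
    s=w[(w[:,2]>=a)&(w[:,2]<a+.01)]
    if len(s)>5: print('%.3f'%a,len(s),'y',np.percentile(s[:,1],[5,50,95]).round(3),'x',np.percentile(s[:,0],[2,98]).round(3))
E
```

```text
clock: 9.5
tool_pos: [0.5529, 0.0039, 0.1765]
eef_rot: [-0.01, 1.0, -0.003, -0.002]
contact_force: [-0.8, -1.3, -1.8]
opening: 0.249
finger_force: 14.0
clock: 10.17
tool_pos: [0.556, 0.0103, 0.1072]
eef_rot: [-0.013, 1.0, 0.0, 0.0]
contact_force: [0.4, 0.1, -2.3]
opening: 0.25
finger_force: 14.0
0.000 75 y [0.004 0.017 0.023] x [0.492 0.62 ]
0.010 125 y [0.003 0.015 0.023] x [0.493 0.62 ]
0.020 68 y [0.004 0.011 0.022] x [0.492 0.621]
0.030 58 y [0.004 0.013 0.023] x [0.492 0.621]
0.040 53 y [0.005 0.013 0.022] x [0.492 0.622]
0.050 53 y [0.004 0.013 0.023] x [0.493 0.621]
0.060 58 y [0.004 0.013 0.023] x [0.494 0.621]
0.070 46 y [0.005 0.016 0.023] x [0.494 0.622]
0.080 30 y [0.002 0.017 0.023] x [0.553 0.621]
0.090 32 y [0.002 0.015 0.022] x [0.492 0.624]
0.100 21 y [-0.009  0.013  0.024] x [0.563 0.621]
0.110 78 y [-0.008  0.018  0.035] x [0.549 0.621]
0.120 202 y [-0.003  0.012  0.033] x [0.546 0.62 ]
```

```bash
python3 -m creep '[{"grip":-1,"tx":0,"ty":0,"tz":0.3,"spin":0},{"grip":-1,"tx":0,"ty":0,"tz":0.2,"spin":0},{"grip":-1,"tx":0,"ty":0,"tz":0,"spin":0}]' |grep -E "pos|force"
python3 -m creep '[{"grip":-1,"tx":0,"ty":0,"tz":0.3,"spin":0},{"grip":-1,"tx":0,"ty":0,"tz":0,"spin":0}]' |grep -E "pos|force"
python3 -m creep '[{"grip":-1,"tx":0,"ty":0,"tz":0.2,"spin":0},{"grip":-1,"tx":0,"ty":0,"tz":0,"spin":0}]'|grep -E "pos|force"
```

```text
tool_pos: [0.5563, 0.0108, 0.1032]
contact_force: [-1.8, 1.2, 8.3]
finger_force: 14.0
tool_pos: [0.5571, 0.0109, 0.101]
contact_force: [-1.8, 0.9, 14.3]
finger_force: 14.0
tool_pos: [0.5576, 0.0109, 0.0995]
contact_force: [-2.2, 0.4, 17.5]
finger_force: 14.0
```

```bash
python3 -m creep '[{"grip":-1,"tx":0,"ty":0,"tz":-0.3,"spin":0},{"grip":0.3,"tx":0,"ty":0,"tz":0,"spin":0},{"grip":1,"tx":0,"ty":0,"tz":0,"spin":0},{"grip":1,"tx":0,"ty":0,"tz":0,"spin":0},{"grip":1,"tx":0,"ty":0,"tz":0,"spin":0},{"grip":1,"tx":0,"ty":0,"tz":0,"spin":0},{"grip":1,"tx":0,"ty":0,"tz":0.7,"spin":0},{"grip":1,"tx":0,"ty":0,"tz":0.7,"spin":0}]'
cat > tr.py <<'E'
from h import *
def look(n="scene"):
    p,d=optics.snapshot(n);c=optics.get_calibration(n);W=xyz(d,c)
    m=(d>0)&(W[...,1]<.05)&(W[...,1]>-.17)&(W[...,0]>.45)&(W[...,0]<.67)&(W[...,2]<.13)&(W[...,2]>.004)&(p.max(-1)<140)
    w=W[m]
    for a in np.arange(-.17,.05,.01):
        s=w[(w[:,1]>=a)&(w[:,1]<a+.01)]
        if len(s)>8: print('y%.3f'%a,len(s),'z',np.percentile(s[:,2],[5,50,95]).round(3),'x',np.percentile(s[:,0],[2,98]).round(3))
    return p,d
if __name__=="__main__": look()
E
python3 tr.py
```

```text
clock: 11.47
tool_pos: [0.5558, 0.01, 0.0853]
eef_rot: [-0.013, 1.0, 0.0, 0.0]
contact_force: [-0.1, -0.2, -0.6]
opening: 0.754
finger_force: 0.0
y-0.040 35 z [0.004 0.102 0.124] x [0.564 0.648]
y-0.030 67 z [0.005 0.105 0.127] x [0.549 0.628]
y0.000 318 z [0.007 0.057 0.121] x [0.493 0.621]
y0.010 337 z [0.006 0.068 0.121] x [0.503 0.62 ]
y0.020 157 z [0.006 0.075 0.12 ] x [0.523 0.621]
y0.040 22 z [0.005 0.103 0.119] x [0.561 0.614]
```

```bash
python3 -m creep '[{"grip":0,"tx":0,"ty":0,"tz":0.5,"spin":0},{"grip":0,"tx":0,"ty":0,"tz":0.5,"spin":0},{"grip":0,"tx":0,"ty":0,"tz":0,"spin":0},{"grip":0,"tx":0,"ty":-0.5,"tz":0,"spin":0},{"grip":0,"tx":0,"ty":-0.5,"tz":0,"spin":0},{"grip":0,"tx":0,"ty":-0.5,"tz":0,"spin":0},{"grip":0,"tx":0,"ty":-0.5,"tz":0,"spin":0},{"grip":0,"tx":0,"ty":-0.5,"tz":0,"spin":0}]' 
python3 -m creep '[{"grip":0,"tx":0,"ty":-0.5,"tz":0,"spin":0},{"grip":0,"tx":0,"ty":-0.5,"tz":0,"spin":0},{"grip":0,"tx":0,"ty":-0.5,"tz":0,"spin":0},{"grip":0,"tx":0,"ty":-0.5,"tz":0,"spin":0},{"grip":0,"tx":0,"ty":-0.2,"tz":0,"spin":0},{"grip":0,"tx":0,"ty":0,"tz":0,"spin":0}]' 
python3 tr.py
```

```text
clock: 12.18
tool_pos: [0.5563, -0.016, 0.0759]
eef_rot: [-0.012, 1.0, -0.0, 0.0]
contact_force: [-0.9, -0.4, -0.3]
opening: 0.504
finger_force: 0.0
clock: 12.68
tool_pos: [0.5567, -0.038, 0.0757]
eef_rot: [-0.012, 1.0, -0.0, -0.0]
contact_force: [-0.5, -1.2, 0.9]
opening: 0.504
finger_force: 0.5
y-0.080 24 z [0.018 0.106 0.124] x [0.565 0.647]
y-0.070 43 z [0.086 0.111 0.124] x [0.55 0.62]
y-0.060 74 z [0.006 0.106 0.109] x [0.53 0.62]
y-0.050 178 z [0.077 0.102 0.114] x [0.499 0.622]
y-0.040 180 z [0.059 0.078 0.111] x [0.539 0.621]
y-0.030 156 z [0.042 0.057 0.089] x [0.5   0.621]
y-0.020 217 z [0.023 0.037 0.088] x [0.495 0.62 ]
y-0.010 241 z [0.009 0.023 0.098] x [0.495 0.62 ]
y0.000 143 z [0.008 0.016 0.044] x [0.491 0.621]
y0.010 143 z [0.006 0.015 0.023] x [0.484 0.619]
```

```bash
python3 -m creep '[{"grip":0.15,"tx":0,"ty":-0.35,"tz":0.3,"spin":0},{"grip":0.3,"tx":0,"ty":-0.35,"tz":0.6,"spin":0},{"grip":0.45,"tx":0,"ty":-0.3,"tz":0.6,"spin":0},{"grip":0.6,"tx":0,"ty":-0.3,"tz":0.6,"spin":0},{"grip":0.75,"tx":0,"ty":-0.3,"tz":0.5,"spin":0},{"grip":0.9,"tx":0,"ty":-0.3,"tz":0.4,"spin":0},{"grip":1,"tx":0,"ty":-0.3,"tz":0.3,"spin":0},{"grip":1,"tx":0,"ty":-0.3,"tz":0.3,"spin":0}]' 
python3 -m creep '[{"grip":1,"tx":0,"ty":-0.3,"tz":0.3,"spin":0},{"grip":1,"tx":0,"ty":-0.3,"tz":0,"spin":0},{"grip":1,"tx":0,"ty":0,"tz":0,"spin":0}]' 
python3 tr.py
```

```text
clock: 13.4
tool_pos: [0.5571, -0.0618, 0.039]
eef_rot: [-0.013, 1.0, 0.0, -0.0]
contact_force: [0.5, -0.5, -0.5]
opening: 0.997
finger_force: 0.3
clock: 13.65
tool_pos: [0.5574, -0.0691, 0.0365]
eef_rot: [-0.012, 1.0, -0.0, -0.0]
contact_force: [-0.2, -2.6, -0.5]
opening: 1.002
finger_force: 0.5
y-0.160 12 z [0.005 0.113 0.128] x [0.55  0.644]
y-0.150 29 z [0.004 0.117 0.127] x [0.574 0.627]
y-0.140 39 z [0.109 0.123 0.127] x [0.549 0.596]
y-0.130 79 z [0.05  0.103 0.125] x [0.552 0.594]
y-0.120 83 z [0.041 0.075 0.122] x [0.551 0.61 ]
y-0.110 111 z [0.039 0.057 0.117] x [0.512 0.623]
y-0.100 152 z [0.036 0.045 0.116] x [0.51  0.622]
y-0.090 140 z [0.031 0.038 0.116] x [0.495 0.623]
y-0.080 141 z [0.028 0.035 0.114] x [0.497 0.626]
y-0.070 135 z [0.024 0.03  0.069] x [0.493 0.621]
y-0.060 125 z [0.021 0.028 0.117] x [0.526 0.622]
y-0.050 119 z [0.017 0.026 0.119] x [0.533 0.62 ]
y-0.040 116 z [0.012 0.022 0.117] x [0.538 0.622]
y-0.030 114 z [0.009 0.016 0.117] x [0.525 0.622]
y-0.020 209 z [0.006 0.014 0.125] x [0.492 0.62 ]
y-0.010 124 z [0.006 0.021 0.123] x [0.491 0.62 ]
y0.000 125 z [0.015 0.022 0.123] x [0.493 0.621]
y0.010 47 z [0.033 0.106 0.128] x [0.519 0.595]
y0.020 22 z [0.004 0.124 0.129] x [0.515 0.626]
y0.040 12 z [0.004 0.004 0.006] x [0.455 0.632]
```

```bash
python3 -m creep '[{"grip":1,"tx":0,"ty":0,"tz":-0.5,"spin":0},{"grip":1,"tx":0,"ty":-0.1,"tz":-1,"spin":0},{"grip":1,"tx":0,"ty":0,"tz":-2,"spin":0},{"grip":1,"tx":0,"ty":0,"tz":-3,"spin":0},{"grip":1,"tx":0,"ty":0,"tz":-3,"spin":0},{"grip":1,"tx":0,"ty":0,"tz":-3,"spin":7},{"grip":1,"tx":0,"ty":0,"tz":0,"spin":7},{"grip":1,"tx":0,"ty":0,"tz":0,"spin":7}]'
python3 - <<'E'
from tr import *
p,d=look(); c=optics.get_calibration("scene");W=xyz(d,c)
w,dw=optics.snapshot("wrist")
m=(d>0)&(W[...,1]<.06)&(W[...,1]>-.18)&(W[...,0]>.45)&(W[...,0]<.67)&(W[...,2]<.035)&(W[...,2]>.012)
R,B,k=rect(m,c,.022);print(R,B.round(3).tolist())
cv2.imwrite("pics/s4.png",np.hstack([cv2.resize(p[180:300,250:350],(400,480)),cv2.resize(w,(400,300))[:300].repeat(1,0) if 0 else cv2.copyMakeBorder(cv2.resize(w,(400,300)),0,180,0,0,0)])[:,:,::-1])
E
```

```text
clock: 14.37
tool_pos: [0.5593, -0.0683, 0.1652]
eef_rot: [0.172, 0.985, 0.001, 0.003]
contact_force: [-0.5, -0.1, -0.6]
opening: 0.999
finger_force: 0.0
y-0.130 10 z [0.01  0.02  0.022] x [0.494 0.636]
y-0.120 178 z [0.006 0.019 0.024] x [0.496 0.622]
y-0.110 94 z [0.004 0.01  0.024] x [0.493 0.623]
y-0.100 97 z [0.004 0.009 0.024] x [0.492 0.623]
y-0.090 93 z [0.004 0.008 0.023] x [0.493 0.625]
y-0.080 93 z [0.004 0.008 0.023] x [0.493 0.645]
y-0.070 102 z [0.005 0.009 0.023] x [0.492 0.622]
y-0.060 95 z [0.004 0.009 0.022] x [0.49  0.621]
y-0.050 89 z [0.005 0.008 0.023] x [0.491 0.621]
y-0.040 92 z [0.004 0.01  0.023] x [0.49  0.621]
y-0.030 93 z [0.004 0.008 0.022] x [0.491 0.621]
y-0.020 70 z [0.005 0.016 0.024] x [0.489 0.622]
y-0.010 158 z [0.006 0.019 0.025] x [0.492 0.62 ]
y0.000 43 z [0.005 0.013 0.025] x [0.497 0.623]
((0.5756508708000183, -0.09742201864719391), (0.1555756777524948, 0.07925882935523987), 31.025400161743164) [[0.48899999260902405, -0.10400000214576721], [0.5289999842643738, -0.17100000381469727], [0.6629999876022339, -0.09099999815225601], [0.621999979019165, -0.023000000044703484]]
```

View pics/s4.png

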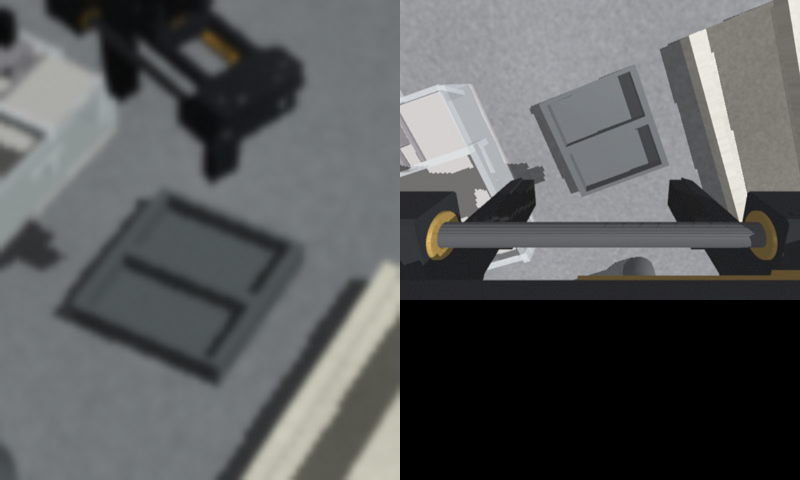

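Tray lies wells up, flat, with the divider along y (wrist half: divider centre around (605,135)). I'll turn the tool and measure from two places.

```bash
python3 -m creep '[{"grip":1,"tx":0,"ty":0,"tz":0,"spin":7},{"grip":1,"tx":0,"ty":0,"tz":0,"spin":7},{"grip":1,"tx":0,"ty":0,"tz":0,"spin":7},{"grip":1,"tx":0,"ty":0,"tz":0,"spin":7},{"grip":1,"tx":0,"ty":0,"tz":0,"spin":7},{"grip":1,"tx":0,"ty":0,"tz":0,"spin":7},{"grip":1,"tx":0,"ty":0,"tz":0,"spin":7},{"grip":1,"tx":0,"ty":0,"tz":0,"spin":7}]' >/dev/null
python3 -m creep '[{"grip":0,"tx":0,"ty":0,"tz":0,"spin":7},{"grip":0,"tx":0,"ty":0,"tz":0,"spin":5},{"grip":0,"tx":0,"ty":0,"tz":0,"spin":0},{"grip":0,"tx":0,"ty":0,"tz":0,"spin":0}]'
python3 - <<'E'
from h import *
for n in("wrist","top"):
    c=optics.get_calibration(n);p,d=optics.snapshot(n);W=xyz(d,c);
    reg=(d>0)&(W[...,1]<.03)&(W[...,1]>-.16)&(W[...,0]>.45)&(W[...,0]<.66)
    m=reg&(W[...,2]<.035)&(W[...,2]>.012)&(p.max(-1)<150)
    R,B,k=rect(m,c,.022);print(n,np.round(R[0],4),np.round(R[1],4),R[2],B.round(3).tolist(), 'z',np.median(W[...,2][m]).round(4))
    w=W[m]; dv=w[(w[:,1]>-.1)&(w[:,1]<-.02)&(abs(w[:,0]-.557)<.025)]
    if len(dv)>20: print('divider x',np.percentile(dv[:,0],[2,50,98]).round(4),len(dv), np.polyfit(dv[:,1],dv[:,0],1).round(4))
E
python3 to.py .5565 -.0605 .03 1.5
```

```text
clock: 15.47
tool_pos: [0.5574, -0.0684, 0.1618]
eef_rot: [0.69, 0.724, -0.0, -0.0]
contact_force: [0.2, -0.6, -0.2]
opening: 0.721
finger_force: 0.0
wrist [ 0.5557 -0.0619] [0.1298 0.1199] 1.502166986465454 [[0.48899999260902405, -0.004000000189989805], [0.492000013589859, -0.12399999797344208], [0.621999979019165, -0.11999999731779099], [0.6190000176429749, -0.0]] z 0.0215
divider x [0.5504 0.5556 0.5607] 1390 [-0.0273  0.554 ]
top [ 0.573  -0.0223] [0.089  0.0458] 1.5578993558883667 [[0.527999997138977, -0.0010000000474974513], [0.5289999842643738, -0.04600000008940697], [0.6179999709129333, -0.04399999976158142], [0.6169999837875366, 0.0020000000949949026]] z 0.022
divider x [0.5396 0.5546 0.5598] 49 [0.0067 0.5542]
t15.57 pos [ 0.5575 -0.0687  0.1617] yang 2.7 tx ty tz cm [ 0.81 -0.05 13.17] spin 1.2 F [0.3 0.1 0.3] open 0.631 ff 0.0
```

```bash
python3 -m creep '[{"grip":0,"tx":0.65,"ty":-0.15,"tz":3.5,"spin":1.2},{"grip":0,"tx":0,"ty":0,"tz":3.5,"spin":0},{"grip":0,"tx":0,"ty":0,"tz":3,"spin":0},{"grip":0,"tx":0,"ty":0,"tz":2.5,"spin":0},{"grip":0,"tx":0,"ty":0,"tz":1.2,"spin":0},{"grip":0,"tx":0,"ty":0,"tz":0.8,"spin":0},{"grip":0,"tx":0,"ty":0,"tz":0.4,"spin":0},{"grip":0,"tx":0,"ty":0,"tz":0,"spin":0}]' >/dev/null; python3 to.py .5557 -.0619 .009 1.5
python3 -m creep '[{"grip":-1,"tx":0,"ty":0,"tz":0.1,"spin":0},{"grip":-1,"tx":0,"ty":0,"tz":0,"spin":0},{"grip":-1,"tx":0,"ty":0,"tz":0,"spin":0},{"grip":-1,"tx":0,"ty":0,"tz":0,"spin":0},{"grip":-1,"tx":0,"ty":0,"tz":0,"spin":0},{"grip":-1,"tx":0,"ty":0,"tz":0,"spin":0},{"grip":-1,"tx":0,"ty":0,"tz":-1,"spin":0},{"grip":-1,"tx":0,"ty":0,"tz":-2,"spin":0}]' 25; python3 to.py .5557 -.0619 .009 1.5
```

```text
t16.23 pos [ 0.5561 -0.0626  0.0129] yang 1.3 tx ty tz cm [ 0.07 -0.04  0.39] spin -0.2 F [ 0.2  0.1 -0.3] open 0.500 ff 0.0
clock: 16.9
tool_pos: [0.5541, -0.0622, 0.0406]
eef_rot: [0.699, 0.715, -0.001, -0.002]
contact_force: [0.9, 0.0, -2.1]
opening: 0.108
finger_force: 25.0
t16.90 pos [ 0.5541 -0.0622  0.0406] yang 1.3 tx ty tz cm [0.03 0.17 3.16] spin -0.2 F [ 0.9  0.  -2.1] open 0.108 ff 25.0
```

```bash
python3 -m creep '[{"grip":-1,"tx":0,"ty":0,"tz":-2,"spin":0},{"grip":-1,"tx":0,"ty":0,"tz":-2.5,"spin":0},{"grip":-1,"tx":0,"ty":0,"tz":-2.5,"spin":-5},{"grip":-1,"tx":0,"ty":0,"tz":-2,"spin":-6},{"grip":-1,"tx":0,"ty":0,"tz":-0.5,"spin":-6},{"grip":-1,"tx":0,"ty":0,"tz":0,"spin":-6},{"grip":-1,"tx":0,"ty":0,"tz":0,"spin":-6},{"grip":-1,"tx":0,"ty":0,"tz":0,"spin":-6}]' >/dev/null
python3 -m creep '[{"grip":-1,"tx":0,"ty":0,"tz":0,"spin":-6},{"grip":-1,"tx":0,"ty":0,"tz":0,"spin":-6},{"grip":-1,"tx":0,"ty":0,"tz":0,"spin":-6},{"grip":-1,"tx":0,"ty":0,"tz":0,"spin":-6},{"grip":-1,"tx":0,"ty":0,"tz":0,"spin":-6},{"grip":-1,"tx":0,"ty":0,"tz":0,"spin":-6},{"grip":-1,"tx":0,"ty":0,"tz":0,"spin":-6},{"grip":-1,"tx":0,"ty":0,"tz":0,"spin":-6}]' >/dev/null
python3 -m creep '[{"grip":-1,"tx":0,"ty":0,"tz":0,"spin":-3.7},{"grip":-1,"tx":0,"ty":-2,"tz":0,"spin":0},{"grip":-1,"tx":0,"ty":-3,"tz":0,"spin":0},{"grip":-1,"tx":-0.5,"ty":-3,"tz":0,"spin":0},{"grip":-1,"tx":-0.5,"ty":-3,"tz":0,"spin":0},{"grip":-1,"tx":-0.5,"ty":-3,"tz":0,"spin":0},{"grip":-1,"tx":0,"ty":-2.5,"tz":0,"spin":0},{"grip":-1,"tx":0,"ty":-1.5,"tz":0,"spin":0}]'; python3 to.py .577 -.278 .1 88
```

```text
clock: 18.9
tool_pos: [0.5631, -0.2479, 0.1367]
eef_rot: [0.02, 1.0, -0.002, -0.001]
contact_force: [0.9, 0.1, -1.4]
opening: 0.107
finger_force: 25.0
t18.90 pos [ 0.5631 -0.2479  0.1367] yang 87.7 tx ty tz cm [-1.51 -2.94  3.68] spin -0.3 F [ 0.9  0.1 -1.4] open 0.107 ff 25.0
```

```bash
python3 -m creep '[{"grip":-1,"tx":-0.8,"ty":-1.5,"tz":0.5,"spin":0},{"grip":-1,"tx":-0.7,"ty":-1.2,"tz":1,"spin":0},{"grip":-1,"tx":0,"ty":0,"tz":1.5,"spin":0},{"grip":-1,"tx":0,"ty":0,"tz":1.5,"spin":0},{"grip":-1,"tx":0,"ty":0,"tz":0.5,"spin":0},{"grip":-1,"tx":0,"ty":0,"tz":0,"spin":0},{"grip":-1,"tx":0,"ty":0,"tz":0,"spin":0}]' >/dev/null; python3 to.py .577 -.278 .057 88
python3 - <<'E'
from h import *
for n in("scene","top"):
    c=optics.get_calibration(n);p,d=optics.snapshot(n);W=xyz(d,c)
    reg=(d>0)&(W[...,1]<-.15)&(W[...,1]>-.42)&(W[...,0]>.4)&(W[...,0]<.7)
    dark=p.max(-1)<150
    w=W[reg&dark&(W[...,2]>.07)&(W[...,2]<.11)]
    print(n,'tray x',np.percentile(w[:,0],[.5,2,98,99.5]).round(4),'y',np.percentile(w[:,1],[.5,2,98,99.5]).round(4),'z',np.percentile(w[:,2],[50,95]).round(4))
    w=W[reg&~dark&(W[...,2]>.05)&(W[...,2]<.063)]
    print('org x',np.percentile(w[:,0],[.5,2,98,99.5]).round(4),'y',np.percentile(w[:,1],[.5,2,98,99.5]).round(4))
cv2.imwrite("pics/s5.png",np.hstack([cv2.resize(p[170:310,390:510],(400,467))])[:,:,::-1])
p,d=optics.snapshot("scene");cv2.imwrite("pics/s5.png",np.hstack([cv2.imread("pics/s5.png"),cv2.resize(p[170:270,175:285],(400,467))[:,:,::-1]]))
E
```

```text
t19.48 pos [ 0.5783 -0.2703  0.087 ] yang 88.0 tx ty tz cm [ 0.1  -0.78  3.  ] spin -0.0 F [ 0.3 -0.1 -0.8] open 0.111 ff 25.0
scene tray x [0.4612 0.5134 0.6385 0.6395] y [-0.3352 -0.3332 -0.2034 -0.2022] z [0.0846 0.0995]
org x [0.4409 0.4455 0.6572 0.6583] y [-0.3576 -0.3528 -0.1951 -0.1935]
top tray x [0.4556 0.4607 0.6351 0.6359] y [-0.3081 -0.3039 -0.2039 -0.2031] z [0.0832 0.102 ]
org x [0.4311 0.4375 0.6578 0.6601] y [-0.356  -0.3518 -0.1971 -0.1954]
```

View pics/s5.png

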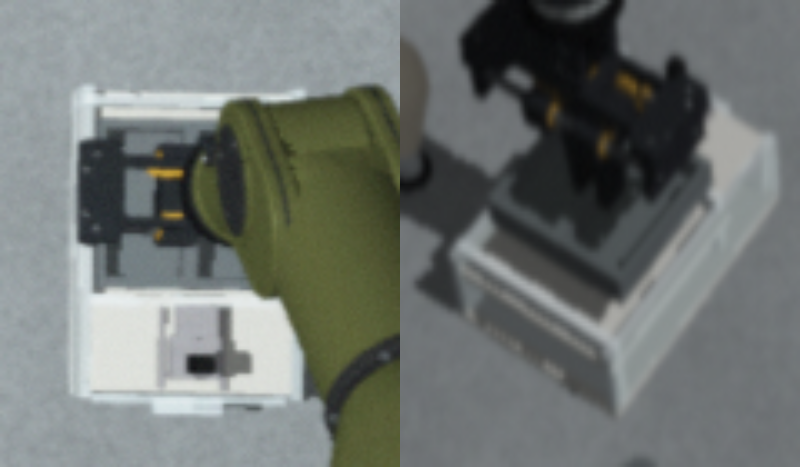

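Left half (top view): the tray is above the bay, too near the +y wall, with the catch fully back at (200,350). Right half: it is level. I'll shift 8 mm in -y and lower.

```bash
python3 -m creep '[{"grip":-1,"tx":0.1,"ty":-0.7,"tz":0,"spin":0},{"grip":-1,"tx":0,"ty":0,"tz":0.5,"spin":0},{"grip":-1,"tx":0,"ty":0,"tz":0.6,"spin":0},{"grip":-1,"tx":0,"ty":0,"tz":0.6,"spin":0},{"grip":-1,"tx":0,"ty":0,"tz":0.4,"spin":0},{"grip":-1,"tx":0,"ty":0,"tz":0.3,"spin":0},{"grip":-1,"tx":0,"ty":0,"tz":0,"spin":0},{"grip":-1,"tx":0,"ty":0,"tz":0,"spin":0}]' >/dev/null; python3 to.py .577 -.278 .057 88
python3 -m creep '[{"grip":-1,"tx":0,"ty":0,"tz":0.3,"spin":0},{"grip":-1,"tx":0,"ty":0,"tz":0.2,"spin":0},{"grip":-1,"tx":0,"ty":0,"tz":0,"spin":0}]' |grep -E "pos|force"
```

```text
t20.30 pos [ 0.5771 -0.2771  0.0624] yang 88.0 tx ty tz cm [ 0.01 -0.09  0.54] spin -0.0 F [-0.5  0.6 -2.3] open 0.110 ff 25.0
tool_pos: [0.577, -0.2774, 0.0574]
contact_force: [-0.5, -0.6, -2.4]
finger_force: 25.0
```

```bash
python3 -m creep '[{"grip":-1,"tx":0,"ty":0,"tz":0.2,"spin":0},{"grip":-1,"tx":0,"ty":0,"tz":0,"spin":0}]' |grep -E "pos|force"
python3 -m creep '[{"grip":-1,"tx":0,"ty":0,"tz":0.15,"spin":0},{"grip":-1,"tx":0,"ty":0,"tz":0,"spin":0}]' |grep -E "pos|force"
python3 - <<'E'
from h import *
c=optics.get_calibration("scene");p,d=optics.snapshot("scene");W=xyz(d,c)
w=W[(d>0)&(W[...,1]<-.15)&(W[...,1]>-.42)&(W[...,0]>.5)&(W[...,0]<.7)&(p.max(-1)<150)&(W[...,2]>.058)&(W[...,2]<.075)]
print(np.percentile(w[:,0],[.5,2,98,99.5]).round(4),np.percentile(w[:,1],[.5,2,98,99.5]).round(4),np.percentile(w[:,2],[10,50,90]).round(4))
E
```

```text
tool_pos: [0.5772, -0.2774, 0.0571]
contact_force: [-3.0, 1.3, 7.7]
finger_force: 25.0
tool_pos: [0.5772, -0.2774, 0.0571]
contact_force: [-5.3, 2.1, 18.0]
finger_force: 25.0
[0.5188 0.5225 0.6575 0.6598] [-0.3606 -0.3578 -0.2086 -0.2036] [0.059  0.0648 0.0694]
```

```bash
python3 -m creep '[{"grip":-1,"tx":0,"ty":0,"tz":-0.3,"spin":0},{"grip":0,"tx":0,"ty":0,"tz":0,"spin":0},{"grip":0,"tx":0,"ty":0,"tz":0,"spin":0},{"grip":0,"tx":0,"ty":0,"tz":0,"spin":0},{"grip":0,"tx":0,"ty":0,"tz":-1,"spin":0},{"grip":0,"tx":0,"ty":0,"tz":-2,"spin":0},{"grip":0,"tx":0,"ty":0,"tz":-3,"spin":0},{"grip":0,"tx":0,"ty":0,"tz":-3,"spin":0}]' |grep -E "pos|force|clock"
python3 -m creep '[{"grip":0,"tx":2,"ty":0,"tz":0,"spin":0},{"grip":0,"tx":3,"ty":0,"tz":0,"spin":0},{"grip":0,"tx":3,"ty":0,"tz":0,"spin":0},{"grip":0,"tx":2,"ty":0,"tz":0,"spin":0},{"grip":0,"tx":1,"ty":0,"tz":0,"spin":0},{"grip":0,"tx":0,"ty":0,"tz":0,"spin":0},{"grip":0,"tx":0,"ty":0,"tz":0,"spin":0}]' >/dev/null
python3 to.py .4648 -.2737 .084 88
python3 - <<'E'
from h import *
for n in("scene","wrist"):
    c=optics.get_calibration(n);p,d=optics.snapshot(n);W=xyz(d,c)
    reg=(d>0)&(W[...,1]<-.15)&(W[...,1]>-.42)&(W[...,0]>.42)&(W[...,0]<.7)
    m=reg&(p.max(-1)<150)&(W[...,2]>.062)&(W[...,2]<.075)&(W[...,0]>.49)
    R,B,k=rect(m,c,.067);print(n,'tray',np.round(R[0],4),np.round(R[1],4),R[2],np.percentile(W[m][:,2],[10,50,90]).round(4))
    m=reg&(p.max(-1)<90)&(W[...,2]>.09)&(W[...,2]<.106)&(abs(W[...,0]-.465)<.03)&(abs(W[...,1]+.274)<.016); print('peg',W[m].mean(0).round(4),m.sum()) if m.any() else 0
    cv2.imwrite("pics/%s6.png"%n,p[:,:,::-1])
E
```

```text
clock: 21.6
tool_pos: [0.5766, -0.2771, 0.1479]
contact_force: [0.5, -0.6, 0.2]
finger_force: 0.0
t22.18 pos [ 0.4678 -0.2737  0.1478] yang 87.9 tx ty tz cm [ 0.31 -0.    6.38] spin -0.1 F [-0.7  0.2 -0.7] open 0.501 ff 0.0
scene tray [ 0.5773 -0.2811] [0.0612 0.1282] 81.7978515625 [0.0631 0.0662 0.0696]
peg [ 0.4659 -0.2739  0.0978] 32
wrist tray [ 0.5285 -0.277 ] [0.0682 0.0294] 87.931640625 [0.0651 0.0667 0.0675]
peg [ 0.4622 -0.2773  0.1007] 743
```

View pics/wrist6.png

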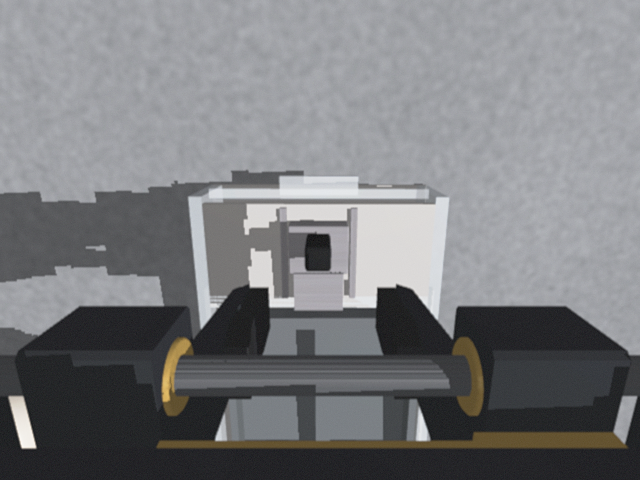

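Wrist view: the tray sits flat in the bay (rim at 67 mm). The black peg at (318,252) is midway between the fingers, catch still back.

```bash
python3 -m creep '[{"grip":0,"tx":0.3,"ty":0,"tz":2,"spin":0},{"grip":0,"tx":0,"ty":0,"tz":2,"spin":0},{"grip":0,"tx":0,"ty":0,"tz":1.5,"spin":0},{"grip":0,"tx":0,"ty":0,"tz":0.8,"spin":0},{"grip":-1,"tx":0,"ty":0,"tz":0,"spin":0},{"grip":-1,"tx":0,"ty":0,"tz":0,"spin":0},{"grip":-1,"tx":0,"ty":0,"tz":0,"spin":0},{"grip":-1,"tx":0,"ty":0,"tz":0,"spin":0}]' 20 | grep -E "pos|force|opening"
python3 -m creep '[{"grip":-1,"tx":0,"ty":0,"tz":0,"spin":0},{"grip":-1,"tx":-0.4,"ty":0,"tz":0,"spin":0},{"grip":-1,"tx":-0.5,"ty":0,"tz":0,"spin":0},{"grip":-1,"tx":-0.5,"ty":0,"tz":0,"spin":0},{"grip":-1,"tx":-0.5,"ty":0,"tz":0,"spin":0},{"grip":-1,"tx":-0.4,"ty":0,"tz":0,"spin":0},{"grip":-1,"tx":-0.3,"ty":0,"tz":0,"spin":0},{"grip":-1,"tx":-0.2,"ty":0,"tz":0,"spin":0}]' | grep -E "pos|force|opening"
python3 -m creep '[{"grip":-1,"tx":-0.3,"ty":0,"tz":0,"spin":0},{"grip":-1,"tx":-0.2,"ty":0,"tz":0,"spin":0},{"grip":-1,"tx":0,"ty":0,"tz":0,"spin":0}]' | grep -E "pos|force|opening"
```

```text
tool_pos: [0.4651, -0.2736, 0.0851]
contact_force: [-0.1, -0.4, 0.2]
opening: 0.218
finger_force: 0.0
tool_pos: [0.4921, -0.2769, 0.085]
contact_force: [-5.6, -4.3, 7.6]
opening: 0.158
finger_force: 20.0
tool_pos: [0.4922, -0.2769, 0.085]
contact_force: [-10.7, -3.2, 12.9]
opening: 0.154
finger_force: 20.0
```

```bash
python3 -m creep '[{"grip":-1,"tx":-0.4,"ty":0,"tz":0,"spin":0},{"grip":-1,"tx":0,"ty":0,"tz":0,"spin":0},{"grip":-1,"tx":0,"ty":0,"tz":0,"spin":0}]' | grep -E "pos|force|opening"
python3 - <<'E'
from h import *
n="scene"
c=optics.get_calibration(n);p,d=optics.snapshot(n);W=xyz(d,c);cv2.imwrite("pics/s7.png",cv2.resize(p[160:270,175:295],(720,600))[:,:,::-1])
print(r.get_state()['moment'])
E
```

```text
tool_pos: [0.4925, -0.277, 0.0849]
contact_force: [-16.7, -2.2, 20.5]
opening: 0.157
finger_force: 20.0
[-0.51458347  3.45379096  0.01632068]
```

View pics/s7.png

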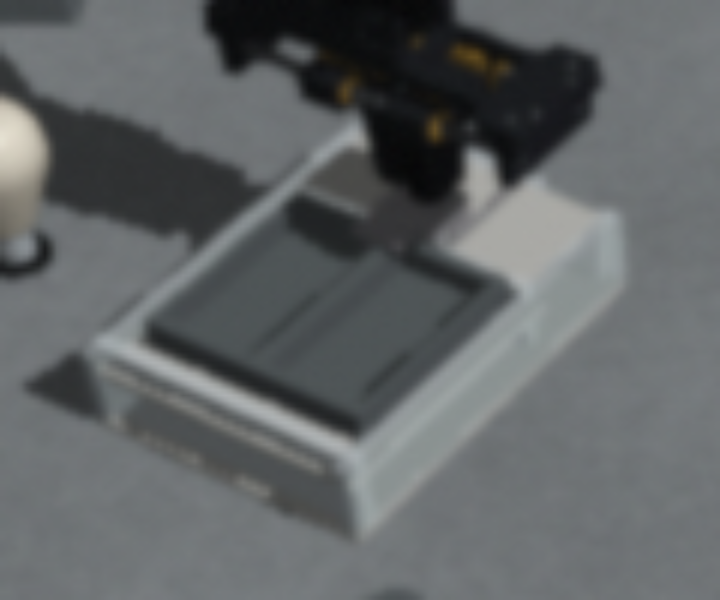

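The tongue now covers the tray rim at (400,225), and the catch is against something hard. I'll let go and compare the peg's position with its start.

```bash
python3 -m creep '[{"grip":-1,"tx":0.5,"ty":0,"tz":0,"spin":0},{"grip":0,"tx":0,"ty":0,"tz":0,"spin":0},{"grip":0,"tx":0,"ty":0,"tz":0,"spin":0},{"grip":0,"tx":0,"ty":0,"tz":0,"spin":0},{"grip":0,"tx":0,"ty":0,"tz":-1.5,"spin":0},{"grip":0,"tx":0,"ty":0,"tz":-3,"spin":0},{"grip":0,"tx":0,"ty":0,"tz":-3,"spin":0},{"grip":0,"tx":2,"ty":0,"tz":0,"spin":0}]' | grep -E "pos|force|opening"
python3 -m creep '[{"grip":0,"tx":1.5,"ty":0,"tz":0,"spin":0},{"grip":0,"tx":0,"ty":0,"tz":0,"spin":0},{"grip":0,"tx":0,"ty":0,"tz":0,"spin":0}]' | grep -E "pos|force|clock"
python3 - <<'E'
from h import *
f0=np.load("scene0.npz")
def peg(p,d,c,lab):
    W=xyz(d,c); m=(d>0)&(W[...,1]<-.25)&(W[...,1]>-.30)&(W[...,0]>.44)&(W[...,0]<.53)&(W[...,2]>.08)&(W[...,2]<.106)&(p.max(-1)<110)
    v,u=np.nonzero(m); print(lab,W[m].mean(0).round(4),m.sum(),'x',np.percentile(W[m][:,0],[5,95]).round(4),'z',np.percentile(W[m][:,2],[95]).round(4),'uv',u.mean().round(1),v.mean().round(1))
c=optics.get_calibration("scene"); peg(f0['p'],f0['d'],c,'s0')
p,d=optics.snapshot("scene"); peg(p,d,c,'s1')
c=optics.get_calibration("wrist"); p,d=optics.snapshot("wrist"); peg(p,d,c,'w1'); cv2.imwrite("pics/wrist8.png",p[:,:,::-1])
f=np.load("top0.npz"); c=optics.get_calibration("top"); peg(f['p'],f['d'],c,'t0'); p,d=optics.snapshot("top"); 
try: peg(p,d,c,'t1')
except Exception as e: print(e)
E
```

```text
tool_pos: [0.4845, -0.2731, 0.1643]
contact_force: [1.4, 0.1, 0.4]
opening: 0.5
finger_force: 0.0
clock: 25.08
tool_pos: [0.4617, -0.2729, 0.1593]
contact_force: [0.5, 0.2, 0.0]
finger_force: 0.0
s0 [ 0.4667 -0.2737  0.0941] 44 x [0.4578 0.4732] z [0.1028] uv 250.5 186.1
s1 [ 0.4934 -0.2747  0.0948] 45 x [0.4854 0.4991] z [0.1038] uv 245.1 191.1
w1 [ 0.488  -0.2783  0.0977] 804 x [0.4839 0.4957] z [0.103] uv 316.9 300.1
t0 [ 0.4646 -0.274   0.0996] 46 x [0.4589 0.4706] z [0.1058] uv 450.4 278.6
t1 [ 0.4926 -0.2791  0.1023] 15 x [0.4892 0.4962] z [0.1054] uv 452.5 266.5
```

The peg has travelled about 26.7 mm of 30 mm, so it may be jammed short of the stop. I'll push it from behind with shut fingers, low on the peg.

```bash
python3 -m creep '[{"grip":-1,"tx":0.2,"ty":0,"tz":1,"spin":0},{"grip":-1,"tx":0,"ty":0,"tz":1,"spin":0},{"grip":-1,"tx":0,"ty":-0.2,"tz":1,"spin":0},{"grip":-1,"tx":0,"ty":0,"tz":1,"spin":0},{"grip":-1,"tx":0,"ty":0,"tz":1.5,"spin":0},{"grip":-1,"tx":0,"ty":0,"tz":1.5,"spin":0},{"grip":-1,"tx":0,"ty":0,"tz":0.8,"spin":0},{"grip":-1,"tx":0,"ty":0,"tz":0,"spin":0}]' | grep -E "pos|force|opening"
python3 -m creep '[{"grip":-1,"tx":-0.4,"ty":0,"tz":0,"spin":0},{"grip":-1,"tx":-0.4,"ty":0,"tz":0,"spin":0},{"grip":-1,"tx":-0.4,"ty":0,"tz":0,"spin":0},{"grip":-1,"tx":-0.3,"ty":0,"tz":0,"spin":0},{"grip":-1,"tx":0,"ty":0,"tz":0,"spin":0}]' | grep -E "pos|force|opening"
python3 -m creep '[{"grip":-1,"tx":-0.3,"ty":0,"tz":0,"spin":0},{"grip":-1,"tx":-0.2,"ty":0,"tz":0,"spin":0},{"grip":-1,"tx":0,"ty":0,"tz":0,"spin":0}]' | grep -E "pos|force|opening"
python3 -m creep '[{"grip":-1,"tx":-0.3,"ty":0,"tz":0,"spin":0},{"grip":-1,"tx":0,"ty":0,"tz":0,"spin":0},{"grip":-1,"tx":0,"ty":0,"tz":0,"spin":0}]' | grep -E "pos|force|opening"
```

```text
tool_pos: [0.4582, -0.2746, 0.0791]
contact_force: [0.0, 0.3, 1.2]
opening: 0.006
finger_force: 0.0
tool_pos: [0.4744, -0.2759, 0.0817]
contact_force: [-0.9, -0.4, 0.6]
opening: 0.007
finger_force: 0.5
tool_pos: [0.4746, -0.276, 0.0811]
contact_force: [-9.7, 1.3, 8.7]
opening: 0.005
finger_force: 4.6
tool_pos: [0.4747, -0.2761, 0.0809]
contact_force: [-13.6, 1.9, 11.4]
opening: 0.002
finger_force: 6.9
```

```bash
python3 -m creep '[{"grip":-1,"tx":1,"ty":0,"tz":-0.3,"spin":0},{"grip":-1,"tx":1,"ty":0,"tz":-2,"spin":0},{"grip":-1,"tx":0,"ty":0,"tz":-4,"spin":0},{"grip":-1,"tx":0,"ty":2,"tz":-4,"spin":0},{"grip":-1,"tx":0,"ty":4,"tz":-2,"spin":0},{"grip":-1,"tx":0,"ty":4,"tz":0,"spin":0},{"grip":-1,"tx":0,"ty":4,"tz":0,"spin":0},{"grip":-1,"tx":0,"ty":4,"tz":0,"spin":0}]' | grep -E "pos|clock"
python3 -m creep '[{"grip":-1,"tx":0,"ty":4,"tz":0,"spin":0},{"grip":-1,"tx":0,"ty":3,"tz":0,"spin":0},{"grip":-1,"tx":0,"ty":0,"tz":0,"spin":0}]' | grep -E "pos|clock"
python3 - <<'E'
from h import *
out=[]
for n,(u0,v0) in (("scene",(250.5,184)),("top",(450.4,278.6))):
    c=optics.get_calibration(n);E=np.array(c['extrinsics'])
    def pr(P): q=E[:3,:3]@P+E[:3,3]; return np.array([q[0]/q[2]*c['fx']+c['cx'],q[1]/q[2]*c['fy']+c['cy']])
    f=np.load(n+"0.npz"); p1,d1=optics.snapshot(n); out.append(p1)
    zc=.098
    A=np.array([.4648,-.2737,zc]); ex=np.array([.9994,-.035,0])
    J=(pr(A+.03*ex)-pr(A))/.03
    cen=[]
    for p,P in((f['p'],A),(p1,A+.028*ex)):
        g=p.max(-1).astype(float); u,v=pr(P).round().astype(int)
        s=g[v-9:v+10,u-9:u+10]; V,U=np.mgrid[v-9:v+10,u-9:u+10]
        w=np.clip(75-s,0,None); cen.append(np.array([(U*w).sum(),(V*w).sum()])/w.sum()); print(n,cen[-1].round(2),'pred',pr(P).round(1),(w>0).sum())
    print('shift mm',1000*((cen[1]-cen[0])@J/(J@J)).round(5))
cv2.imwrite("pics/f.png",np.hstack([cv2.resize(np.load("top0.npz")['p'][185:300,400:490],(400,511),interpolation=0),cv2.resize(out[1][185:300,400:490],(400,511),interpolation=0)])[:,:,::-1])
E
```

```text
clock: 27.48
tool_pos: [0.4692, -0.098, 0.2011]
clock: 27.73
tool_pos: [0.4724, -0.0212, 0.2012]
scene [250.42 186.63] pred [250.7 184.8] 57
scene [245.49 193.18] pred [245.1 190.2] 181
shift mm 28.99
top [449.96 278.88] pred [450.1 278.5] 44
top [449.83 267.46] pred [450.2 266.5] 63
shift mm 26.669999999999998
```

View pics/f.png

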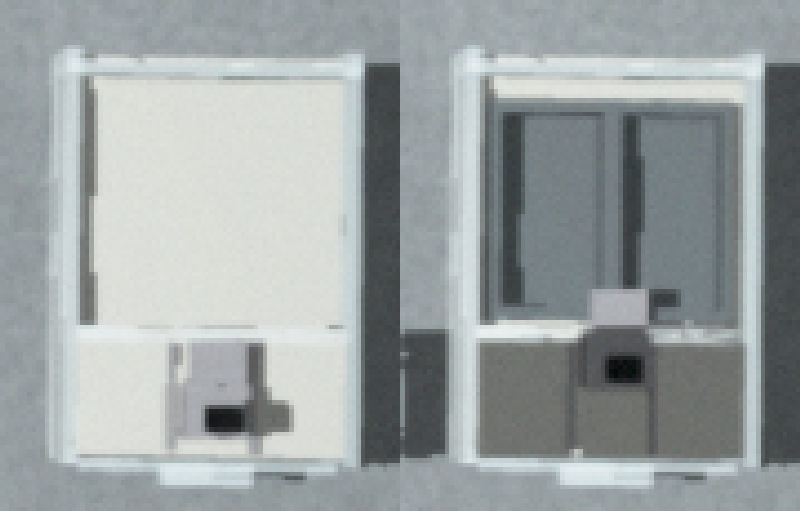

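Top view: the peg moved from crop (225,418) to (625,368), and the tongue covers the tray rim at (620,305). The cameras give 27–29 mm against a hard stop. I'll push once more, harder, to see whether it is really the end stop.

```bash
python3 -m creep '[{"grip":-1,"tx":0.5,"ty":-4,"tz":0,"spin":0},{"grip":-1,"tx":0.5,"ty":-4,"tz":0,"spin":0},{"grip":-1,"tx":0.5,"ty":-4,"tz":0,"spin":0},{"grip":-1,"tx":0.5,"ty":-4,"tz":0,"spin":0},{"grip":-1,"tx":0,"ty":-4,"tz":0,"spin":0},{"grip":-1,"tx":0,"ty":-4,"tz":0,"spin":0},{"grip":-1,"tx":0,"ty":-1,"tz":0,"spin":0},{"grip":-1,"tx":0,"ty":0,"tz":0,"spin":0}]' >/dev/null
python3 to.py .458 -.2745 .088 88
```

```text
t28.50 pos [ 0.4398 -0.285   0.1995] yang 87.3 tx ty tz cm [-1.78  1.16 11.15] spin -0.7 F [-0.5 -0.2  1. ] open 0.004 ff 0.0
```

```bash
python3 -m creep '[{"grip":-1,"tx":-1.4,"ty":1.1,"tz":2.5,"spin":-0.7},{"grip":-1,"tx":0,"ty":0,"tz":3,"spin":0},{"grip":-1,"tx":0,"ty":0,"tz":3,"spin":0},{"grip":-1,"tx":0,"ty":0,"tz":2,"spin":0},{"grip":-1,"tx":0,"ty":0,"tz":0.6,"spin":0},{"grip":-1,"tx":0,"ty":0,"tz":0,"spin":0},{"grip":-1,"tx":0,"ty":0,"tz":0,"spin":0}]'  | grep -E "pos|contact"
python3 -m creep '[{"grip":-1,"tx":-0.6,"ty":0,"tz":0,"spin":0},{"grip":-1,"tx":-0.6,"ty":0,"tz":0,"spin":0},{"grip":-1,"tx":-0.5,"ty":0,"tz":0,"spin":0},{"grip":-1,"tx":-0.5,"ty":0,"tz":-0.1,"spin":0},{"grip":-1,"tx":0,"ty":0,"tz":0,"spin":0}]'  | grep -E "pos|contact"
python3 -m creep '[{"grip":-1,"tx":-0.6,"ty":0,"tz":-0.2,"spin":0},{"grip":-1,"tx":0,"ty":0,"tz":0,"spin":0},{"grip":-1,"tx":0,"ty":0,"tz":0,"spin":0}]'  | grep -E "pos|contact"
python3 -m creep '[{"grip":-1,"tx":-0.6,"ty":0,"tz":-0.2,"spin":0},{"grip":-1,"tx":0,"ty":0,"tz":0,"spin":0},{"grip":-1,"tx":0,"ty":0,"tz":0,"spin":0}]'  | grep -E "pos|contact"
```

```text
tool_pos: [0.4568, -0.2677, 0.0898]
contact_force: [0.4, 0.2, -0.5]
tool_pos: [0.4735, -0.269, 0.0903]
contact_force: [-10.3, 1.1, 8.9]
tool_pos: [0.4738, -0.269, 0.0906]
contact_force: [-15.9, 1.7, 4.5]
tool_pos: [0.4742, -0.269, 0.0909]
contact_force: [-22.6, 1.7, 0.2]
```

Third push: 22 N, no vertical load, no movement, at the same place. That is the end stop. I'll retreat, do a last check and hand in.

```bash
python3 -m creep '[{"grip":-1,"tx":1.5,"ty":0,"tz":0,"spin":0},{"grip":-1,"tx":1.5,"ty":0,"tz":-1,"spin":0},{"grip":-1,"tx":0,"ty":0,"tz":-4,"spin":0},{"grip":-1,"tx":0,"ty":2,"tz":-4,"spin":0},{"grip":-1,"tx":0,"ty":4,"tz":-2,"spin":0},{"grip":-1,"tx":-0.5,"ty":4,"tz":0,"spin":0},{"grip":-1,"tx":-0.5,"ty":4,"tz":0,"spin":0},{"grip":-1,"tx":0,"ty":4,"tz":0,"spin":0}]' | grep -E "pos|contact|clock"
python3 -m creep '[{"grip":-1,"tx":0,"ty":3,"tz":0,"spin":0},{"grip":-1,"tx":0,"ty":0,"tz":0,"spin":0},{"grip":-1,"tx":0,"ty":0,"tz":0,"spin":0}]' | grep -E "pos|clock"
python3 - <<'E'
from h import *
for n in("scene","top"):
    c=optics.get_calibration(n);p,d=optics.snapshot(n);W=xyz(d,c)
    reg=(d>0)&(W[...,1]<-.19)&(W[...,1]>-.36)&(W[...,0]>.5)&(W[...,0]<.66)
    m=reg&(p.max(-1)<150)&(W[...,2]>.06)&(W[...,2]<.08); w=W[m]
    A=np.c_[w[:,:2],np.ones(len(w))]; s=np.linalg.lstsq(A,w[:,2],rcond=None)[0]
    print(n,'rim z',np.percentile(w[:,2],[10,50,90]).round(4),'slope deg',np.degrees(s[:2]).round(1),'x',np.percentile(w[:,0],[1,99]).round(3),'y',np.percentile(w[:,1],[1,99]).round(3))
    f=np.load(n+"0.npz"); W0=xyz(f['d'],c)
    ch=(abs(d-f['d'])>.02)&(f['d']>0)&(d>0)&(W0[...,2]>.01)&(W0[...,2]<.25)&(W0[...,0]>.35)&(W0[...,0]<1)
    k,l,st,ce=cv2.connectedComponentsWithStats(ch.astype(np.uint8)); print([(ce[i].round(0).tolist(),int(st[i,4])) for i in range(1,k) if st[i,4]>25])
E
```

```text
clock: 30.67
tool_pos: [0.4767, -0.0908, 0.2015]
contact_force: [0.9, 0.9, -0.6]
clock: 30.92
tool_pos: [0.4762, -0.0604, 0.2009]
scene rim z [0.0613 0.066  0.0734] slope deg [-1.8  0.2] x [0.502 0.657] y [-0.35 -0.21]
[([250.0, 190.0], 126), ([228.0, 216.0], 548), ([390.0, 284.0], 1956)]
top rim z [0.0622 0.0669 0.0726] slope deg [-1.3 -0.2] x [0.501 0.633] y [-0.342 -0.21 ]
[([231.0, 230.0], 1887), ([422.0, 213.0], 42), ([449.0, 240.0], 405), ([471.0, 212.0], 51), ([421.0, 241.0], 43), ([412.0, 275.0], 77), ([451.0, 267.0], 35), ([451.0, 278.0], 61)]
```

```bash
python3 -c "
from plant import workorder; print(workorder.finish_job())"
```

```text
the job is handed in; nothing more can be done
None
```

I turned the tray over, laid it wells up and set it flat in the bay, then pushed the catch to a hard stop over its rim and handed the job in at about 31 s; the cameras put the catch's travel at 26–29 mm rather than 30 mm, though three pushes of up to 22 N stopped at the same place, and nothing else appeared to have moved.

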